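# Break the lid stay and shut the clamp chest

### The job

The clamp chest stands open on its folding lid stay. Lift the stay's knee (the red handle on the chest's left side) up over centre so that the stay unlocks, then lower the lid under control, without letting it drop or slam, and press it gently home until its friction catch holds it fully shut; do not press so hard that the rubber strip under the lid is squashed. Do not drag or tip the chest, which stands loose on the board, leave the other things where they lie, and let go at the end.

Things in the scene. Friction and masses are not known exactly. Their poses are not given: they have to be found in the camera images.
- chest: Plywood box, 190 deep (x) x 260 wide (y) x 85 high (90 with the rubber strip on its front wall), about 1.4 kg without its lid, standing loose on a 15 mm thick white board. Origin: centre of its underside; x points from its front (robot side) to its hinge side, y to its left (stay side), z up. It creeps under a steady sideways pull above about 6 N and slides or tips above some 12 N.
- lid (a joint): Lid angle, rad: 0 = propped open (1.30 rad above level), grows as it is lowered, 1.30 = fully shut, level, resting on the rubber strip. Friction at the hinge (0.3 N m) holds the unlocked lid up at 0 to 0.2; by 0.55 it falls if let go (lid 0.4 to 0.63 kg). Over the last 0.08 rad a catch resists more and more: 8 to 14 N down at the bar to get home, then it holds. 25 N squashes the rubber, to 1.32.
- lid_bar (a point): Middle of the red round bar handle along the lid's front edge: diameter 16, 106 free length between its two posts, parallel to the hinge, 35 ahead of the edge of the 12 mm thick lid. 225 from the hinge line and 6 above the plane of the lid's underside: about 0.32 high with the lid propped, 0.11 with it shut. Its axis is the chest's y.
- lid_hinge (a point): Point on the lid's hinge line (parallel to the chest's y) in the lid's middle plane of symmetry; 95 behind and 90 above the chest's origin.
- stay_knee (a joint): Angle of the stay's knee in rad: 0 = locked, sagging onto its stop; grows as the knee is lifted; 0.28 = links in one straight line (centre); from about 0.45 the stay is surely unlocked and stays so by friction; 3.06 with the lid shut (the handle then has swung up and over to the front, 50 ahead of the pivot).
- stay_handle (a point): Centre of the grip of the stay's red round handle: diameter 16, 72 long with a black end disc of diameter 22, its axis along the chest's y, sticking out to the left of the chest on the knee's axis; the point is 38 from its root. It can only move on a circle of radius 50 about stay_pivot; locked it is 45 behind and 22 above the pivot, so it lifts up and forward (towards the robot). Lifting takes 3 to 8 N.
- stay_pivot (a point): Point on the axis (along the chest's y) of the lower link's pivot on the chest's left side, in line with stay_handle: 75 ahead of the chest's origin, 186 to its left, 50 above its underside. Only the axis passes here, there is no material at this point.
- bowl: Stainless steel bowl, diameter 130, 55 high, loose, in front and right of the chest; origin: centre of its underside. Leave it.
- caul: Wooden caul (bar) 200 x 35 x 30, loose, left of the chest; origin: centre of its underside, x along its length. Leave it.
- straightedge: Aluminium straightedge 300 x 40 x 6, loose, behind the chest; origin: centre of its underside, x along its length. Leave it.
- clamp: Red plastic and steel bar clamp lying flat, 170 x 100 x 22, loose, right of the chest; origin: centre of its underside, x along its bar. Leave it.

How it is judged (in metres and radians):
On the way:
1. the stay's knee is lifted past centre and unlocked (value of joint stay_knee above 0.45 rad), for 0.1 s.
At the end, for the whole second after the job is handed in: the lid is fully shut in its catch (within 0.010 rad of home, about 2 mm at the bar), at rest and released (value of joint lid above 1.29 rad and velocity of joint lid below 0.05 rad/s and linear speed of chest below 0.01 m/s); the robot touches nothing.
It fails at once if the lid is let drop or slammed (velocity of joint lid above 1.5 rad/s).
It fails at once if the shut lid is pressed so hard that the rubber strip is squashed (value of joint lid above 1.325 rad).
It fails at once if the chest is dragged (distance of chest from where it was at the start of the episode above 0.02 m).
It fails at once if the chest is tipped (angle between chest's own z axis and vertical above 0.05 rad).
It fails at once if a bystander is disturbed (distance of any of bowl, caul, straightedge, clamp from where it was at the start of the episode above 0.02 m).
It also fails if it takes over 69 s, if anything falls off the work surface, if the arm or the gripper's body presses on something with over 40 N, if the wrist force passes 120 N, or if a joint passes its speed limit or range.

### The arm

A 6-joint arm with a two-finger parallel gripper is mounted at the origin on the work surface. World frame = base frame: x ahead of the robot, y to its left, z up, the work surface at z = 0. Lengths are in m, angles in degrees, forces in N, time in s.
With the tool pointing down it reaches from about 0.35 to 0.875 m from the base axis. Payload 4.2 kg.
Tool frame: the origin (TCP) lies on the centre line of the jaws, within the pads' length; the fingertips stand 11 mm ahead of it and the grasp point (between the pads) lies 8 mm behind it; y points along the fingers, z is the direction in which the jaws open and shut, and the axes are right-handed (so a half turn about y gives the same grasp; the last joint's range is limited). The gripper opens to 87 mm and grips with 3 to 60 N. Pads are 19 mm wide; open, the fingers measure 117 mm over their backs; the gripper's body (75 mm by 190 mm) begins 51 mm behind the grasp point.
Start: joints at [-50.443, 22.042, 0.453, 0, -68.411, -14.817], TCP at [0.262, -0.568, 0.197] pointing down, gripper open.
Joint ranges: [-179.83, 179.83], [-69.29, 118.12], [-61.27, 80.66], [-181.25, 117.63], [-171.15, -9.14], [-177.46, 177.46]. Speed limits (degrees/s): [159.86, 159.86, 180, 180, 180, 180].

### API

Orientations are given as a 3x3 rotation matrix whose columns are the frame's x, y, z axes.
In Python, from station import r, optics gives the robot as it stands. The module is installed in compiled form; this text tells all that it offers.
- The arm moves only by the tool step_arm, never from a script. Its argument "moves" is a list that holds one entry, the list of rows, each a list of 7 numbers: the turn, a rotation vector about the tool's x, y, z in rad, then the shift along the tool's x, y, z in cm, then the opening in per cent of the stroke, from 0 (shut) to 100 (fully open). A call has exactly 5 rows; each row is the pose to reach, as a shift and turn from the pose commanded when the call began, along the tool's axes at that moment; what a row does not reach only later rows make up. A row lasts 1/12 s, in which the tool goes at most 41.7 mm and 7.16 degrees, less where a joint would pass 70% of its speed; a pose out of reach is approached as far as the arm can. A call with a gripper value outside its range is refused whole. The fingers move at their own pace and stop on an object; the grip force is fixed at half the most. Time passes only in rows, so rows that repeat a pose let the fingers close, or fill a call up. It gives the time, the measured TCP pose, the force and the opening at its end, in the units of the state.
- r.sense(): the state, without advancing time (a new reading comes with each control period).
- optics.capture(name): name is "side" or "top"; returns a dict with "image" (384x512x3 uint8, red, green, blue), "fov_y" (degrees; the focal length in pixels is half the picture's height over the tangent of half this angle, whatever the lens; pixels are square), "cx", "cy" (the principal point, pixels), "k1" (the pictures are not rectified: a ray, as slopes to the right and down, at radius r is drawn at 1 + k1 r^2 times it, then the intrinsics apply), "cam_to_world" (4x4, takes a point from camera to world coordinates). Camera axes: x right, y down, z forward; pixel columns grow to the right and rows downward; lengths in m; the calibration is good to about 2 mm. A picture is of the moment at which its call begins. There is no depth.
- r.finish_job(): hands the job in, once; it reports no verdict.
The state is a dict: "time_s": time; "joints": joint angles; "joint_velocities": joint speeds; "effort": joint torques, N m; "tcp_pos": TCP position; "ee_rot": TCP orientation; "wrist_force": force on the tool from outside, world axes, zero at the start; "moment": the same for the moment, N m; "gripper_width": opening from 0.0 (shut) to 1.0 (fully open).
Only numpy, scipy, OpenCV 4.12 (cv2) and the standard library are available. Lean on these libraries where they do the work, as an engineer would, in place of code of your own. Each camera call takes 0.05 s, during which the arm holds its last target.

## Working session

There is one attempt and no reset: what is moved stays moved. The work goes in short steps, Python scripts to look and compute and a tool call to move; the robot and the scene stay as the last step left them, time stands still between calls to the robot, and variables do not carry over. Pictures are saved under pics/ and viewed, and the job is handed in when it is done.

Besides the shell and the picture viewer there is one more tool, called after ">>>" as name(argument=value, ...), one argument or row to a line, values as JSON. step_arm: Moves the arm, as the interface text tells. Its arguments: {"type":"object","properties":{"moves":{"type":"array"}},"required":["moves"]}

```bash
mkdir -p pics; python3 - <<'E'
from station import r, optics
import cv2, numpy as np, pickle
s=r.sense()
for k,v in s.items(): print(k,np.round(v,4).tolist())
for n in("side","top"):
    c=optics.capture(n); pickle.dump(c,open(n+'.pkl','wb'))
    cv2.imwrite(f'pics/{n}0.png',cv2.resize(c['image'][:,:,::-1],(768,576),interpolation=cv2.INTER_CUBIC))
    print(n,c['fov_y'],c['cx'],c['cy'],c['k1'],np.round(c['cam_to_world'],4).tolist())
E
```

```text
time_s 0.0
joints [-50.4428, 22.0906, 0.3794, -0.0288, -68.4098, -14.8169]
joint_velocities [0.0242, 0.142, -0.0489, 0.0736, 0.0356, 0.0566]
effort [0.0006, -39.0663, 18.7407, 4.2199, 0.011, -0.0002]
tcp_pos [0.2613, -0.567, 0.1955]
ee_rot [[0.9083, -0.001, -0.4183], [0.4183, 0.0019, 0.9083], [-0.0001, -1.0, 0.0022]]
wrist_force [-0.7174, -0.361, 0.1567]
moment [-0.0246, -0.0128, -0.0099]
gripper_width 0.9976
side 47.10945253818937 262.16635380622046 183.0000286078158 -0.10641134611503567 [[0.2339, -0.7214, 0.6518, -0.2469], [-0.9723, -0.1735, 0.1568, -0.1798], [-0.0, -0.6704, -0.742, 1.1706], [0.0, 0.0, 0.0, 1.0]]
top 50.24632411853564 254.64658794668853 196.79833950684267 -0.016747474479181165 [[-0.0129, -0.9967, 0.0806, 0.5013], [-0.9999, 0.0122, -0.0094, 0.0407], [0.0084, -0.0807, -0.9967, 1.2051], [0.0, 0.0, 0.0, 1.0]]
```

View pics/side0.png

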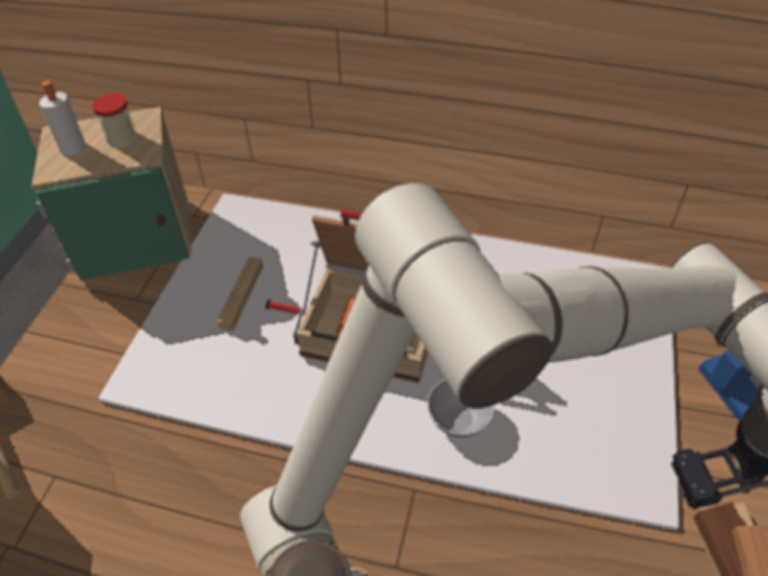

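View pics/top0.png

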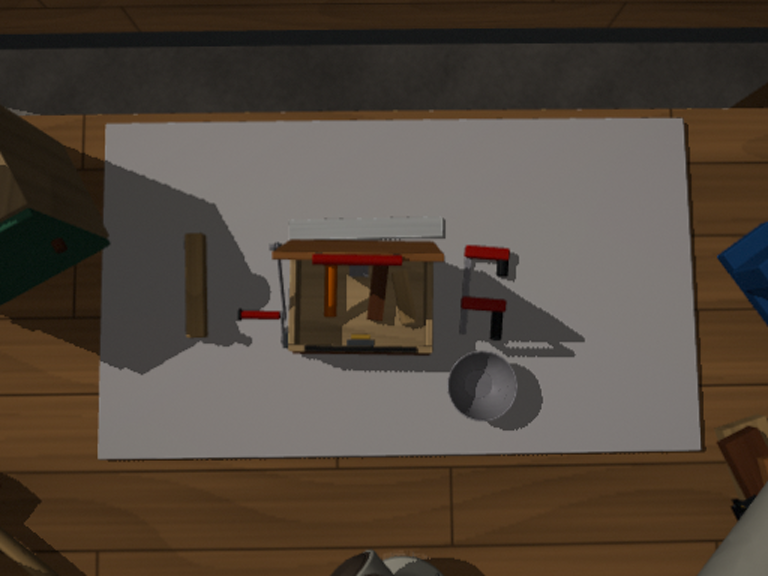

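The side view shows the lid propped open (about 340,245) and the red stay handle at about (283,306). In the top view the handle runs (238,315)–(282,315), the lid bar (313,259)–(402,259) and the front wall is near row 350. I'll enlarge both.

```bash
cat > h.py <<'E'
import numpy as np, cv2, pickle
def KD(c):
    f=c['image'].shape[0]/2/np.tan(np.radians(c['fov_y']/2))
    return np.array([[f,0,c['cx']],[0,f,c['cy']],[0,0,1]]),np.array([c['k1'],0,0,0,0.])
def proj(c,P):
    T=np.linalg.inv(c['cam_to_world']); K,D=KD(c)
    p,_=cv2.projectPoints(np.atleast_2d(np.array(P,float)),cv2.Rodrigues(T[:3,:3])[0],T[:3,3],K,D); return p[:,0]
def ray(c,uv):
    K,D=KD(c); n=cv2.undistortPoints(np.array([[uv]],float),K,D)[0,0]
    d=c['cam_to_world'][:3,:3]@np.array([n[0],n[1],1]); return c['cam_to_world'][:3,3],d
def atz(c,uv,z):
    o,d=ray(c,uv); return o+d*(z-o[2])/d[2]
def tri(ca,a,cb,b):
    o1,d1=ray(ca,a);o2,d2=ray(cb,b); A=np.stack([d1,-d2],1); t=np.linalg.lstsq(A,o2-o1,rcond=None)[0]
    p,q=o1+d1*t[0],o2+d2*t[1]; return (p+q)/2,np.linalg.norm(p-q)
def crop(c,x0,y0,w,h,s,fn):
    cv2.imwrite(fn,cv2.resize(c['image'][y0:y0+h,x0:x0+w,::-1],(w*s,h*s),interpolation=cv2.INTER_CUBIC))
def load(n): return pickle.load(open(n+'.pkl','rb'))
E
python3 - <<'E'
from h import *
crop(load('top'),150,135,160,110,5,'pics/topc.png')
crop(load('side'),150,125,140,130,4,'pics/sidec.png')
E
```

```text
(no output)
```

View pics/topc.png

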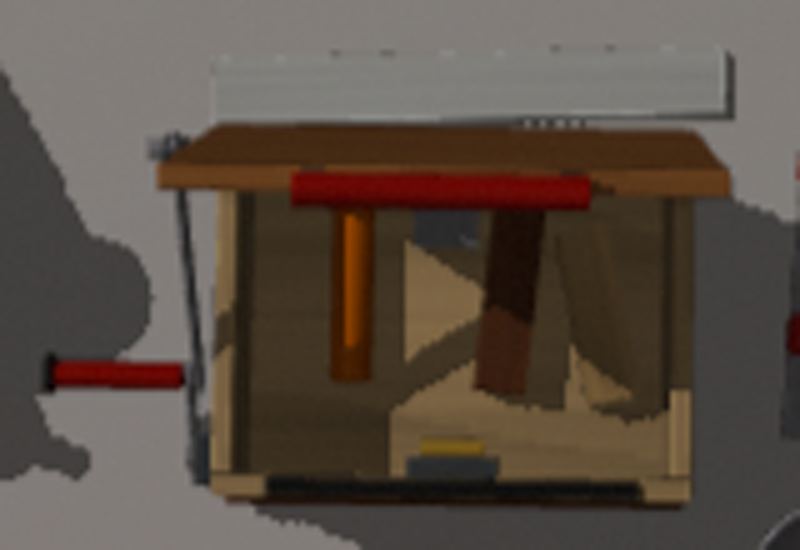

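View pics/sidec.png

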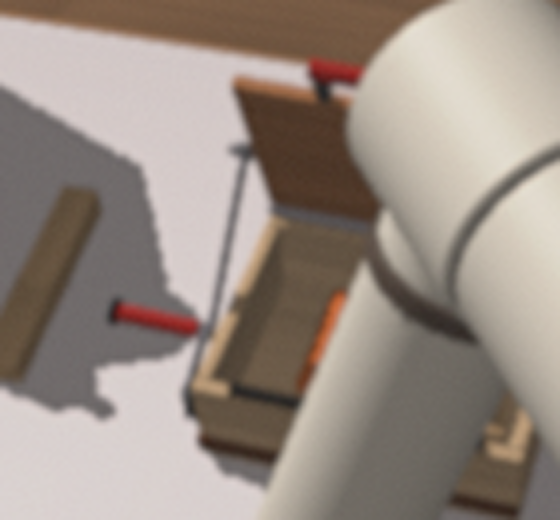

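```bash
python3 - <<'E'
from h import *
from scipy.optimize import least_squares
t=load('top'); s=load('side')
o=lambda x,y,s,x0,y0:((x+.5)/s-.5+x0,(y+.5)/s-.5+y0)
T=lambda x,y:o(x,y,5,150,135); S=lambda x,y:o(x,y,4,150,125)
obs=[(t,T(212,498),(-.095,.13,.085)),(t,T(690,501),(-.095,-.13,.085)),
(t,T(185,375),(-.03,.148,.072)),(t,T(47,373),(-.03,.22,.072)),
(t,T(292,189),(.0406,.053,.3084)),(t,T(590,191),(.0406,-.053,.3084)),
(s,S(115,311),(-.03,.22,.072)),(s,S(200,327),(-.03,.148,.072)),(s,S(318,74),(.0406,.053,.3084)),(s,S(197,388),(-.095,.13,.085))]
def pts(p):
    c,n=np.cos(p[2]),np.sin(p[2]); R=np.array([[c,-n,0],[n,c,0],[0,0,1]])
    return [R@np.array(q)+[p[0],p[1],.015] for _,_,q in obs]
def f(p): return np.concatenate([proj(c,P)[0]-uv for (c,uv,_),P in zip(obs,pts(p))])
r=least_squares(f,[.5,.1,0.],loss='soft_l1'); print(r.x,np.degrees(r.x[2])); print(np.round(f(r.x).reshape(-1,2),1).tolist())
for a in range(0,6): print(np.round(pts(r.x)[a],3), np.round(atz(t,obs[a][1],pts(r.x)[a][2]),4))
print(tri(t,obs[3][1],s,obs[6][1]),tri(t,obs[2][1],s,obs[7][1]),tri(t,obs[4][1],s,obs[8][1]))
E
```

```text
[ 0.5851423   0.06941904 -0.02288617] -1.3112809242575165
[[-0.6, -0.5], [0.5, -0.1], [-0.6, 0.1], [0.6, 0.3], [5.3, -0.1], [-5.5, 0.1], [0.1, 0.2], [-0.1, 0.7], [1.8, -0.7], [-1.6, 0.0]]
[0.493 0.202 0.1  ] [0.4919 0.1998 0.1   ]
[ 0.487 -0.058  0.1  ] [ 0.487 -0.057  0.1  ]
[0.559 0.218 0.087] [0.5589 0.2164 0.087 ]
[0.56  0.29  0.087] [0.5609 0.2917 0.087 ]
[0.627 0.121 0.323] [0.6269 0.1329 0.3234]
[0.625 0.016 0.323] [0.6245 0.0036 0.3234]
(array([0.56107525, 0.29126032, 0.086613  ]), np.float64(0.0011019966510511315)) (array([0.55846378, 0.21647955, 0.09107123]), np.float64(0.0015147378119411189)) (array([0.62852219, 0.13067039, 0.3175356 ]), np.float64(0.005868533628617774))
```

```bash
cat >> h.py <<'E'
from scipy.spatial.transform import Rotation as Ro
def Rdown(a):  # tool down, z axis at azimuth a deg
    z=np.array([np.cos(np.radians(a)),np.sin(np.radians(a)),0]); y=np.array([0,0,-1.]); return np.stack([np.cross(y,z),y,z],1)
def rel(p0,R0,p1,R1):
    return np.round(Ro.from_matrix(R0.T@R1).as_rotvec(),3).tolist(),np.round(R0.T@(np.array(p1)-p0)*100,2).tolist()
E
python3 - <<'E'
from h import *
from station import r
s=r.sense()
W=[((.262,-.568,.197),114.7),((.33,-.39,.25),147),((.39,-.2,.26),178.7),((.43,0,.26),178.7),((.45,.19,.26),178.7),((.5595,.268,.2),178.7)]
for (p,a),(q,b) in zip(W,W[1:]): print(rel(np.array(p),Rdown(a),q,Rdown(b)))
E
```

```text
([0.0, -0.564, 0.0], [13.62, -5.3, 13.33])
([0.0, -0.553, 0.0], [19.2, -1.0, 5.32])
([0.0, 0.0, 0.0], [20.09, 0.0, -3.55])
([0.0, 0.0, 0.0], [19.04, 0.0, -1.57])
([0.0, 0.0, 0.0], [8.05, 6.0, -10.77])
```

>>> step_arm(
  moves=[
    [[0,-0.113,0,2.7,-1.1,2.7,100],[0,-0.226,0,5.4,-2.1,5.3,100],[0,-0.339,0,8.2,-3.2,8.0,100],[0,-0.452,0,10.9,-4.2,10.7,100],[0,-0.564,0,13.6,-5.3,13.3,100]],
  ],
)

```text
time_s: 0.52
tcp_pos: [0.3293, -0.3879, 0.2493]
ee_rot: [[0.54, -0.001, -0.842], [0.842, 0.001, 0.54], [0.0, -1.0, 0.001]]
wrist_force: [1.4, 0.2, 0.3]
gripper_width: 1.003
```

>>> step_arm(
  moves=[
    [[0,-0.11,0,3.8,-0.2,1.1,100],[0,-0.22,0,7.7,-0.4,2.1,100],[0,-0.33,0,11.5,-0.6,3.2,100],[0,-0.44,0,15.4,-0.8,4.3,100],[0,-0.553,0,19.2,-1.0,5.3,100]],
  ],
)

```text
time_s: 0.93
tcp_pos: [0.389, -0.198, 0.2595]
ee_rot: [[0.017, -0.0, -1.0], [1.0, 0.0, 0.017], [0.0, -1.0, 0.0]]
wrist_force: [2.0, -0.6, -0.3]
gripper_width: 1.001
```

>>> step_arm(
  moves=[
    [[0,0,0,4.0,0,-0.7,100],[0,0,0,8.0,0,-1.4,100],[0,0,0,12.0,0,-2.1,100],[0,0,0,16.0,0,-2.8,100],[0,0,0,20.0,0,-3.5,100]],
  ],
)

```text
time_s: 1.35
tcp_pos: [0.4283, 0.0013, 0.2596]
ee_rot: [[0.022, 0.0, -1.0], [1.0, 0.0, 0.022], [0.0, -1.0, -0.0]]
wrist_force: [1.3, -0.2, 0.5]
gripper_width: 0.999
```

>>> step_arm(
  moves=[
    [[0,0,0,4.0,0,-0.4,100],[0,0,0,8.0,0,-0.7,100],[0,0,0,12.0,0,-1.0,100],[0,0,0,16.0,0,-1.3,100],[0,0,0,19.0,0,-1.5,100]],
  ],
)

```text
time_s: 1.77
tcp_pos: [0.4476, 0.1917, 0.2592]
ee_rot: [[0.02, -0.0, -1.0], [1.0, 0.0, 0.02], [0.0, -1.0, 0.0]]
wrist_force: [0.1, 1.0, 0.3]
gripper_width: 1.001
```

>>> step_arm(
  moves=[
    [[0,0,0,2.5,0,-2.5,60],[0,0,0,5.0,1.5,-5.0,60],[0,0,0,7.0,3.0,-8.0,60],[0,0,0,8.2,5.0,-10.8,60],[0,0,0,8.2,8.0,-10.8,60]],
  ],
)

```text
time_s: 2.18
tcp_pos: [0.5628, 0.2716, 0.1787]
ee_rot: [[0.021, 0.005, -1.0], [1.0, 0.002, 0.021], [0.002, -1.0, -0.005]]
wrist_force: [0.6, 1.2, -0.6]
gripper_width: 0.708
```

```bash
python3 - <<'E'
from station import r, optics
from h import *
s=r.sense(); print(s['tcp_pos'],s['wrist_force'],s['gripper_width'])
for n in("side","top"):
    c=optics.capture(n); pickle.dump(c,open(n+'1.pkl','wb'))
crop(load('top1'),150,120,160,120,5,'pics/top1.png')
crop(load('side1'),120,90,160,140,4,'pics/side1.png')
E
```

```text
[0.56277322 0.27156533 0.17871436] [ 0.58764396  1.22765206 -0.57725229] 0.7082738299555387
```

View pics/top1.png

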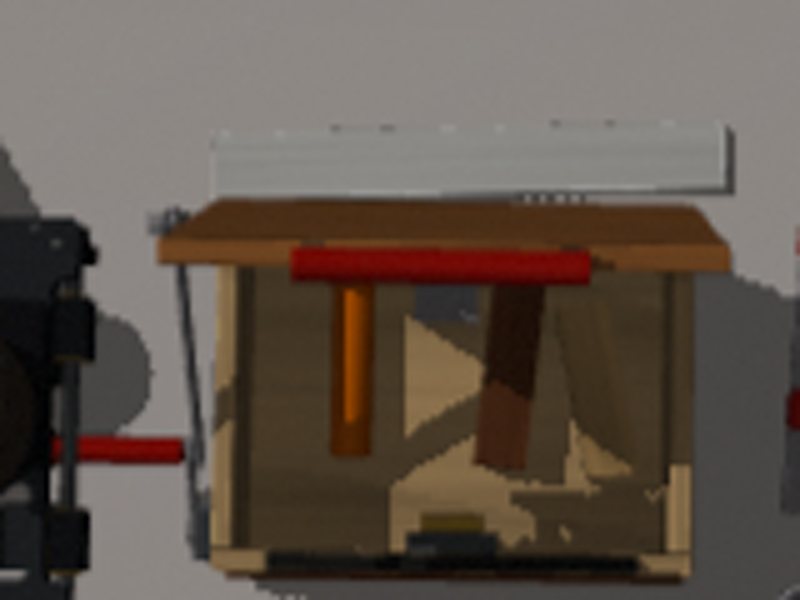

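View pics/side1.png

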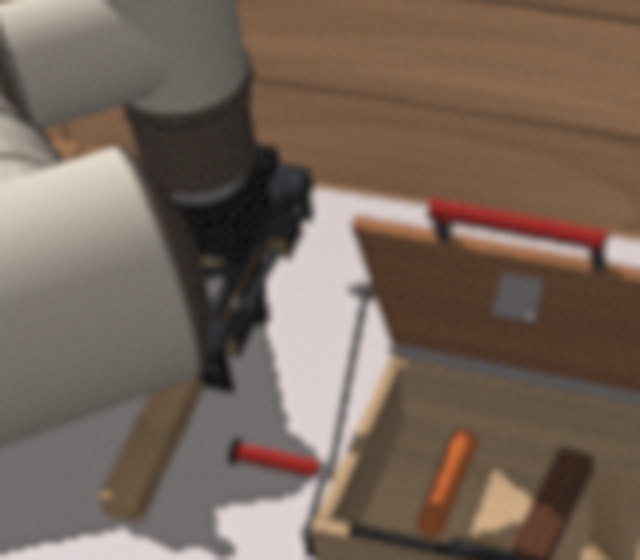

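The top view shows the gripper straddling the stay handle (handle visible at 60–185, 450), clear of the lid pin at (165,222). Descending.

>>> step_arm(
  moves=[
    [[0,0,0,0,2.5,0.2,60],[0,0,0,0,5.0,0.2,60],[0,0,0,0,7.5,0.2,60],[0,0,0,0,9.5,0.2,60],[0,0,0,0,10.0,0.2,60]],
  ],
)

```text
time_s: 2.7
tcp_pos: [0.5537, 0.2671, 0.0776]
ee_rot: [[0.022, -0.004, -1.0], [1.0, -0.003, 0.022], [-0.003, -1.0, 0.004]]
wrist_force: [-0.0, -0.5, -0.7]
gripper_width: 0.6
```

```bash
python3 - <<'E'
from station import r, optics
from h import *
s=r.sense(); print(s['tcp_pos'],s['wrist_force'],s['gripper_width'])
for n in("side","top"):
    c=optics.capture(n); pickle.dump(c,open(n+'1.pkl','wb'))
crop(load('side1'),120,90,160,140,4,'pics/side2.png')
E
```

```text
[0.55370439 0.26712241 0.07763104] [-0.03018635 -0.46087076 -0.69919234] 0.5997057770846301
```

View pics/side2.png

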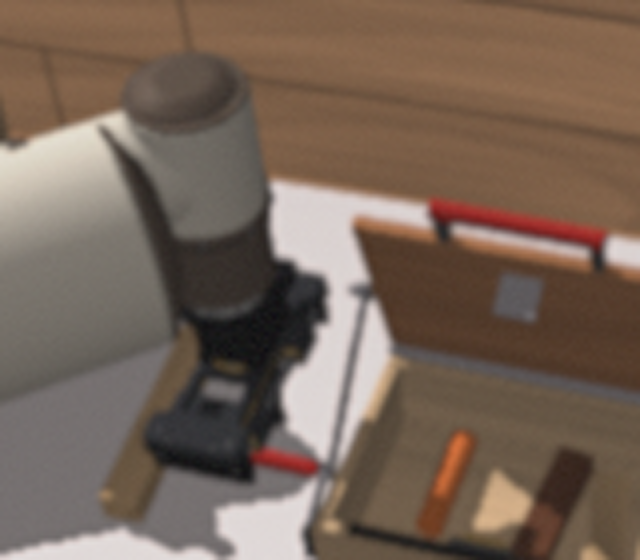

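Fingers straddle the handle. Correct x by about +5 mm and narrow the jaws without pinching yet.

>>> step_arm(
  moves=[
    [[0,0,0,0.1,-0.1,-0.4,45],[0,0,0,0.2,-0.1,-0.4,35],[0,0,0,0.2,-0.1,-0.4,30],[0,0,0,0.2,-0.1,-0.4,30],[0,0,0,0.2,-0.1,-0.4,30]],
  ],
)

```text
time_s: 3.22
tcp_pos: [0.56, 0.2706, 0.0813]
ee_rot: [[0.022, 0.001, -1.0], [1.0, 0.001, 0.022], [0.001, -1.0, -0.001]]
wrist_force: [0.0, 0.1, 0.2]
gripper_width: 0.339
```

Good position. Pinch.

>>> step_arm(
  moves=[
    [[0,0,0,0,0.1,0,25],[0,0,0,0,0.2,0,18],[0,0,0,0,0.2,0,10],[0,0,0,0,0.2,0,10],[0,0,0,0,0.2,0,10]],
  ],
)

```text
time_s: 3.63
tcp_pos: [0.5598, 0.2704, 0.0784]
ee_rot: [[0.022, -0.0, -1.0], [1.0, -0.0, 0.022], [-0.0, -1.0, 0.0]]
wrist_force: [-1.0, 0.3, 0.7]
gripper_width: 0.111
```

Opening 11% (≈10 mm) is under the 16 mm handle, so the grip is suspicious. Looking.

```bash
python3 - <<'E'
from station import r, optics
from h import *
s=r.sense(); print(s['tcp_pos'],s['wrist_force'],s['moment'],s['gripper_width'])
for n in("side","top"):
    c=optics.capture(n); pickle.dump(c,open(n+'1.pkl','wb'))
crop(load('side1'),140,170,80,60,9,'pics/side3.png')
crop(load('top1'),130,150,100,80,7,'pics/top3.png')
E
```

```text
[0.55975038 0.27036993 0.07844522] [-0.9915506   0.26086323  0.73754396] [-0.00225963  0.12836339  0.0020266 ] 0.11111983354468
```

View pics/side3.png

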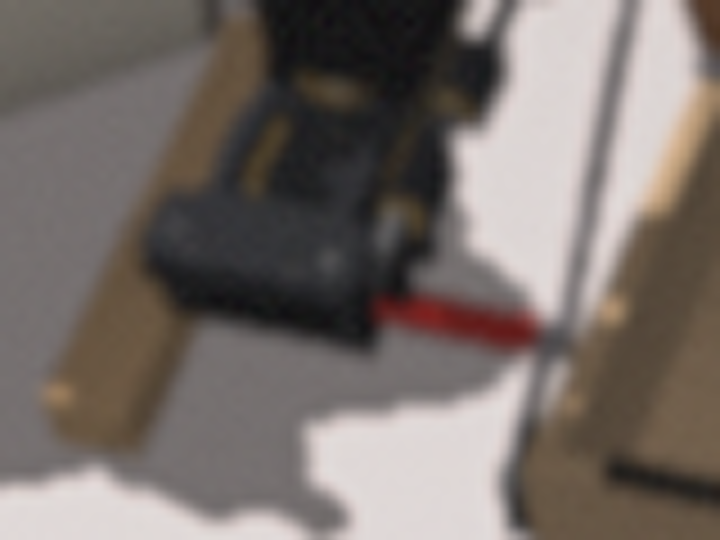

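View pics/top3.png

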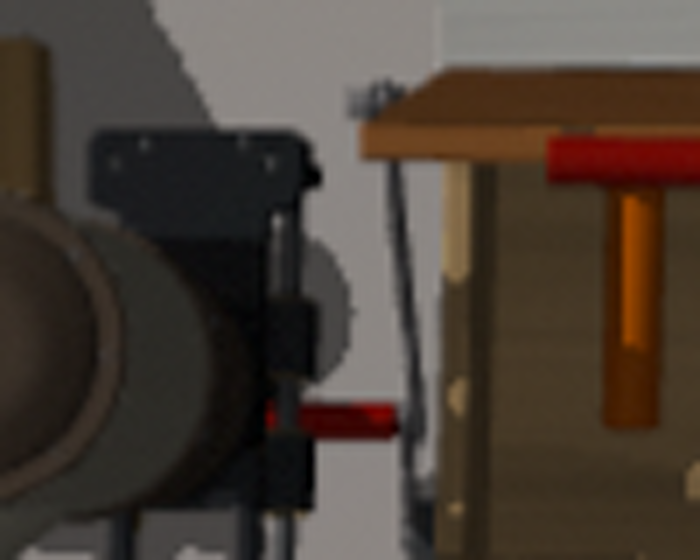

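>>> step_arm(
  moves=[
    [[0,0,0,0,0,0,4],[0,0,0,0,0,0,4],[0,0,0,0,0,0,4],[0,0,0,0,0,0,4],[0,0,0,0,0,0,4]],
  ],
)

```text
time_s: 4.15
tcp_pos: [0.5598, 0.2704, 0.0786]
ee_rot: [[0.022, 0.0, -1.0], [1.0, 0.0, 0.022], [0.0, -1.0, -0.0]]
wrist_force: [0.4, 0.0, 0.1]
gripper_width: 0.044
```

```bash
python3 - <<'E'
from station import r, optics
from h import *
s=r.sense()
p=s['tcp_pos'];R=s['ee_rot']
for n,x0,y0,w,h,k in(("side",130,150,100,80,7),("top",120,150,100,80,7)):
    c=optics.capture(n); pickle.dump(c,open(n+'1.pkl','wb'))
    im=cv2.resize(c['image'][y0:y0+h,x0:x0+w,::-1],(w*k,h*k),interpolation=cv2.INTER_CUBIC)
    def dot(P,col):
        q=(proj(c,P)[0]-[x0,y0]+.5)*k-.5; cv2.circle(im,tuple(int(v) for v in q),4,col,-1)
    dot(p,(0,255,0)); dot(p+R[:,1]*.011,(255,255,0)); dot(p-R[:,1]*.059,(255,0,255)); dot(p-R[:,1]*.059+R[:,0]*.0375,(255,0,255));dot(p-R[:,1]*.059-R[:,0]*.0375,(255,0,255))
    dot([.5605,.291,.087],(0,255,255)); dot([.559,.2175,.087],(0,255,255))
    cv2.imwrite(f'pics/{n}4.png',im)
E
```

```text
(no output)
```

View pics/side4.png

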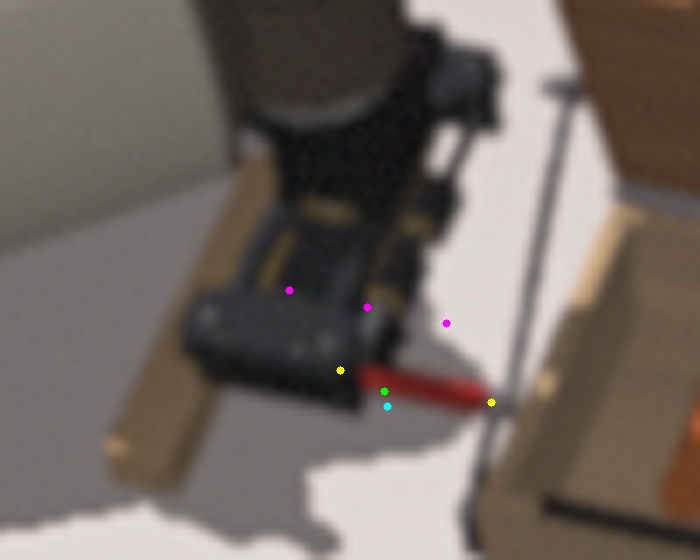

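View pics/top4.png

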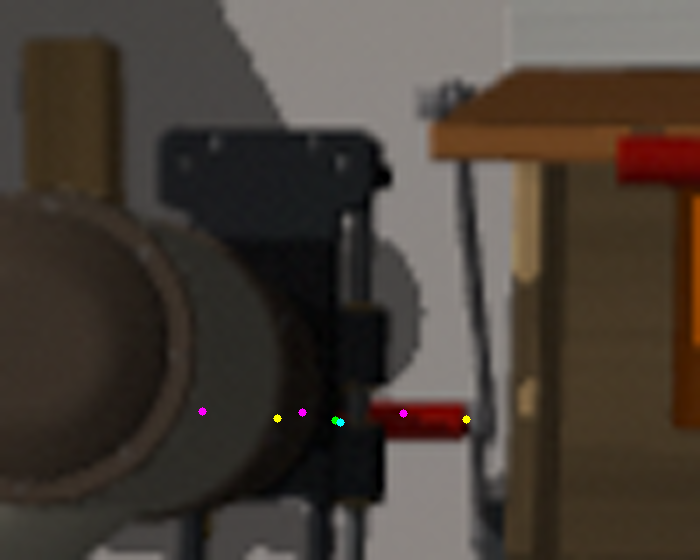

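```bash
python3 - <<'E'
from station import r, optics
from h import *
s=r.sense()
def draw(c,p,R,x0,y0,w,h,k,fn):
    im=cv2.resize(c['image'][y0:y0+h,x0:x0+w,::-1],(w*k,h*k),interpolation=cv2.INTER_CUBIC)
    def q(a,b,d): return tuple(int(v) for v in (proj(c,p+R@np.array([a,b,d]))[0]-[x0,y0]+.5)*k-.5)
    def box(X,Y,Z,col):
        C=[q(a,b,d) for a in X for b in Y for d in Z]
        for i in range(8):
            for j in (1,2,4):
                if not i&j: cv2.line(im,C[i],C[i|j],col,1)
    box((-.0375,.0375),(-.11,-.059),(-.095,.095),(255,0,255))
    g=.0435*.99 if fn.endswith('b0.png') else .0435*.05
    box((-.0095,.0095),(-.05,.011),(g,g+.015),(0,255,0)); box((-.0095,.0095),(-.05,.011),(-g,-g-.015),(0,255,0))
    cv2.imwrite(fn,im)
draw(load('side'),np.array([.2613,-.567,.1955]),Rdown(114.7),420,260,92,124,5,'pics/b0.png')
draw(load('side1'),s['tcp_pos'],s['ee_rot'],130,130,100,100,6,'pics/b1.png')
draw(load('top1'),s['tcp_pos'],s['ee_rot'],110,130,100,110,5,'pics/b2.png')
E
```

```text
(no output)
```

View pics/b0.png

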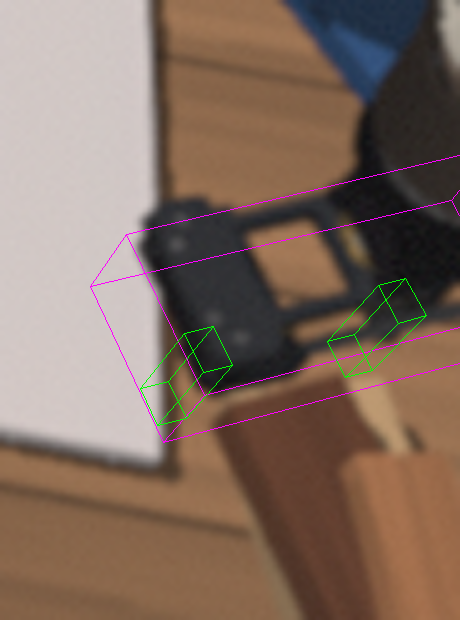

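View pics/b1.png

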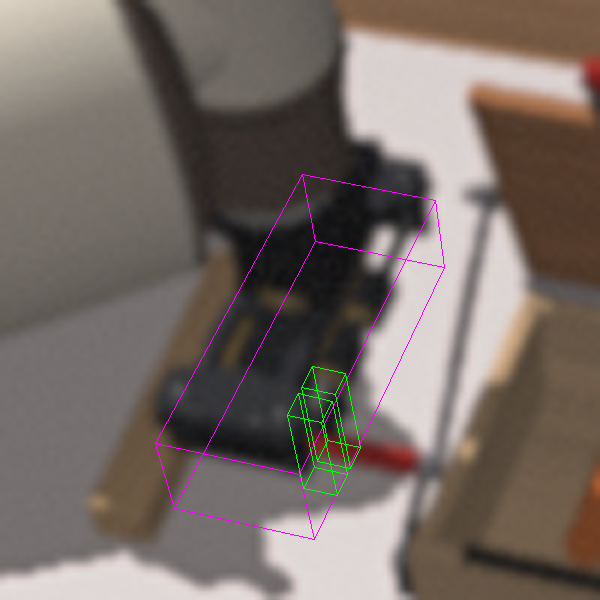

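View pics/b2.png

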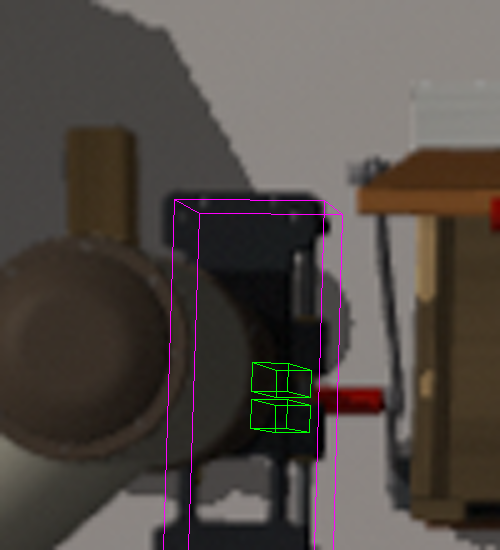

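The overlay disagrees. In the side view the real gripper appears roughly 3–4 cm higher than the reported TCP implies (no finger where the box says). The jaws also closed on nothing. I'll check the true tip height by a gentle touch on the free board between the handle and the caul.

>>> step_arm(
  moves=[
    [[0,0,0,0,-2,0,4],[0,0,0,2,-4,0,4],[0,0,0,5,-4,0,4],[0,0,0,6,-4,0,4],[0,0,0,6,-4,0,4]],
  ],
)

```text
time_s: 4.67
tcp_pos: [0.561, 0.3327, 0.1184]
ee_rot: [[0.02, 0.001, -1.0], [1.0, 0.001, 0.02], [0.001, -1.0, -0.0]]
wrist_force: [0.7, 0.1, 0.4]
gripper_width: 0.039
```

```bash
python3 - <<'E'
from station import r, optics
from h import *
c=optics.capture('side');crop(c,120,120,110,90,7,'pics/side5.png')
c=optics.capture('top');crop(c,100,130,110,90,7,'pics/top5.png')
s=r.sense(); print(s['tcp_pos'],s['wrist_force'],s['joints'])
E
```

```text
[0.56039045 0.33012204 0.11770208] [ 0.95523125  0.14596489 -0.35961108] [ 4.47164793e+01  2.79711916e+01 -1.77848190e+00 -1.85477890e-02
 -6.03623532e+01 -4.59395351e+01]
```

View pics/side5.png

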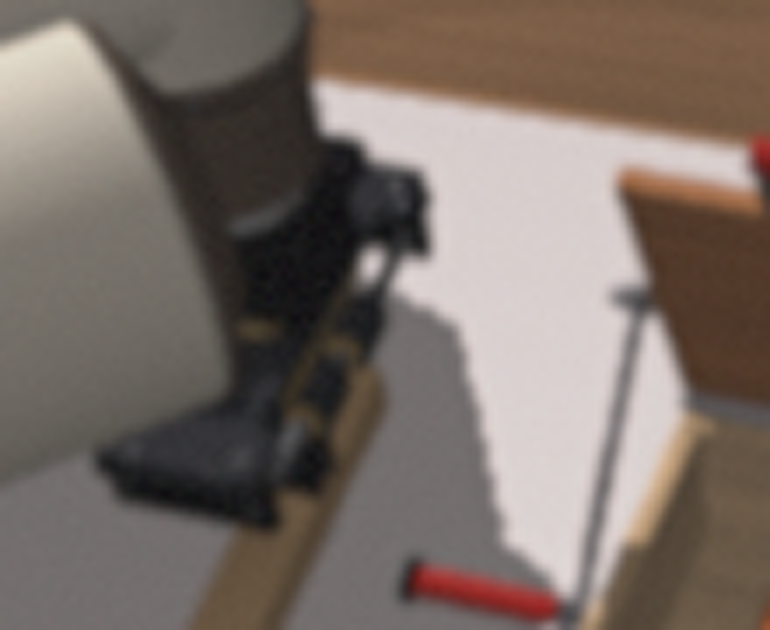

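View pics/top5.png

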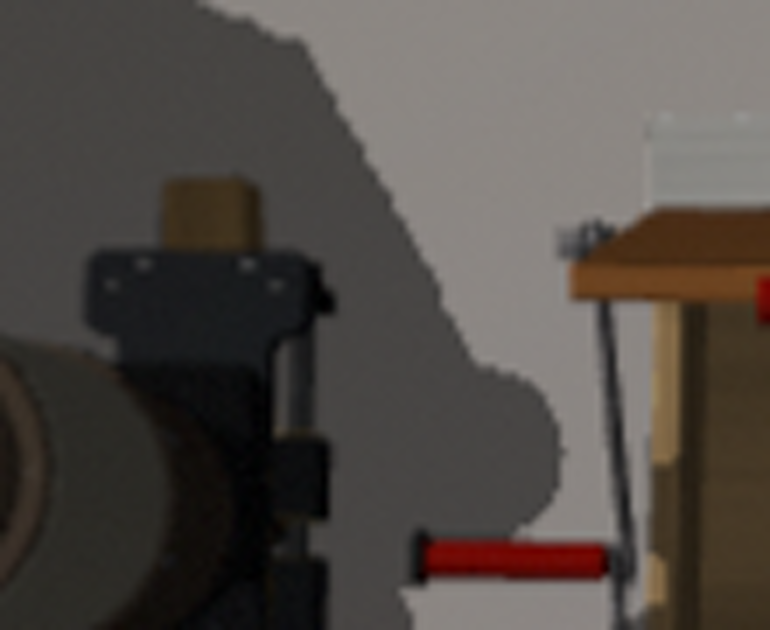

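>>> step_arm(
  moves=[
    [[0,0,0,0,2,0,4],[0,0,0,0,4,0,4],[0,0,0,0,6,0,4],[0,0,0,0,7,0,4],[0,0,0,0,7,0,4]],
  ],
)

```text
time_s: 5.18
tcp_pos: [0.5593, 0.328, 0.0454]
ee_rot: [[0.023, -0.005, -1.0], [1.0, -0.004, 0.023], [-0.005, -1.0, 0.005]]
wrist_force: [0.3, 0.1, -0.7]
gripper_width: 0.04
```

>>> step_arm(
  moves=[
    [[0,0,0,0,0.5,0,4],[0,0,0,0,1.0,0,4],[0,0,0,0,1.5,0,4],[0,0,0,0,1.8,0,4],[0,0,0,0,1.8,0,4]],
  ],
)

```text
time_s: 5.6
tcp_pos: [0.5608, 0.3302, 0.0301]
ee_rot: [[0.022, -0.001, -1.0], [1.0, -0.0, 0.022], [-0.0, -1.0, 0.001]]
wrist_force: [0.5, -0.0, -0.3]
gripper_width: 0.041
```

>>> step_arm(
  moves=[
    [[0,0,0,0,0.2,0,4],[0,0,0,0,0.4,0,4],[0,0,0,0,0.6,0,4],[0,0,0,0,0.6,0,4],[0,0,0,0,0.6,0,4]],
  ],
)

```text
time_s: 6.02
tcp_pos: [0.561, 0.3304, 0.0245]
ee_rot: [[0.022, -0.0, -1.0], [1.0, -0.0, 0.022], [-0.0, -1.0, 0.0]]
wrist_force: [0.5, 0.7, 0.1]
gripper_width: 0.038
```

>>> step_arm(
  moves=[
    [[0,0,0,0,0.3,0,4],[0,0,0,0,0.6,0,4],[0,0,0,0,0.9,0,4],[0,0,0,0,1.2,0,4],[0,0,0,0,1.2,0,4]],
  ],
)

```text
time_s: 6.43
tcp_pos: [0.5606, 0.33, 0.0115]
ee_rot: [[0.022, -0.001, -1.0], [1.0, -0.001, 0.022], [-0.001, -1.0, 0.001]]
wrist_force: [-0.2, -0.6, 0.5]
gripper_width: 0.037
```

>>> step_arm(
  moves=[
    [[0,0,0,0,0.2,0,4],[0,0,0,0,0.4,0,4],[0,0,0,0,0.6,0,4],[0,0,0,0,0.8,0,4],[0,0,0,0,0.8,0,4]],
  ],
)

```text
time_s: 6.85
tcp_pos: [0.5608, 0.3302, 0.004]
ee_rot: [[0.022, -0.001, -1.0], [1.0, -0.001, 0.022], [-0.001, -1.0, 0.001]]
wrist_force: [-0.4, -0.3, 1.0]
gripper_width: 0.042
```

>>> step_arm(
  moves=[
    [[0,0,0,0,0.15,0,4],[0,0,0,0,0.3,0,4],[0,0,0,0,0.45,0,4],[0,0,0,0,0.6,0,4],[0,0,0,0,0.6,0,4]],
  ],
)

```text
time_s: 7.27
tcp_pos: [0.5609, 0.3302, -0.0019]
ee_rot: [[0.022, -0.001, -1.0], [1.0, -0.0, 0.022], [-0.0, -1.0, 0.001]]
wrist_force: [-1.1, -0.2, 1.3]
gripper_width: 0.04
```

```bash
python3 - <<'E'
from station import r, optics
from h import *
c=optics.capture('side');crop(c,120,120,110,90,7,'pics/side6.png');pickle.dump(c,open('side1.pkl','wb'))
c=optics.capture('top');crop(c,80,130,130,90,6,'pics/top6.png');pickle.dump(c,open('top1.pkl','wb'))
s=r.sense(); print(s['tcp_pos'],s['wrist_force'],s['joints'])
E
```

```text
[ 0.56105388  0.33033471 -0.00154068] [-0.33246035  0.29423838 -0.06223352] [ 4.46972476e+01  3.52392924e+01 -8.39520031e+00  2.44457962e-03
 -4.63772534e+01 -4.59594217e+01]
```

View pics/side6.png

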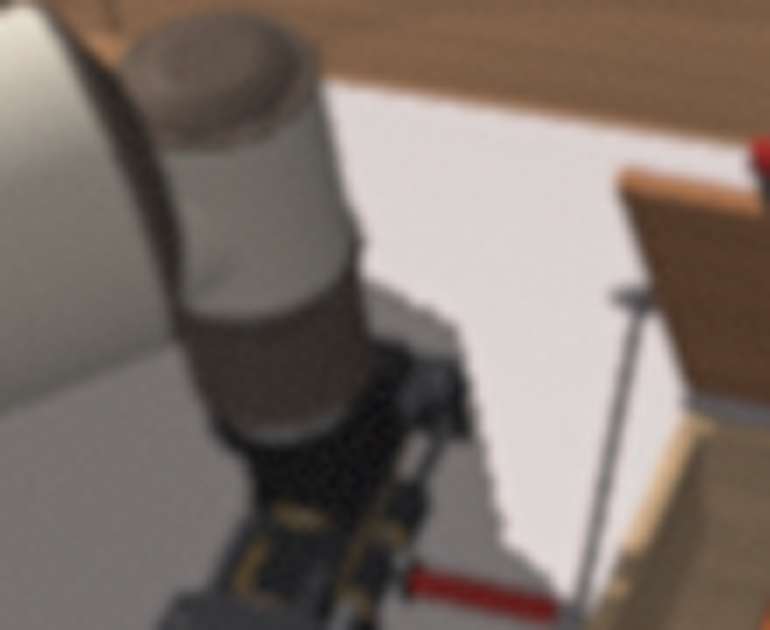

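View pics/top6.png

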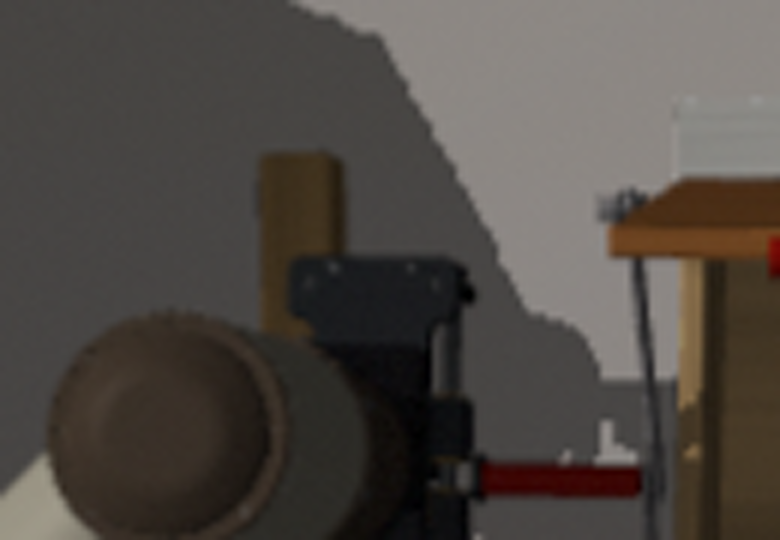

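Still no contact at reported tip z ≈ −0.013, so the real tool is over 27 mm higher than reported. The gripper body (470,460) is close to the handle's end disc, so I'll shift 8 mm left before going lower.

>>> step_arm(
  moves=[
    [[0,0,0,0.8,0,0,4],[0,0,0,0.8,0.15,0,4],[0,0,0,0.8,0.3,0,4],[0,0,0,0.8,0.4,0,4],[0,0,0,0.8,0.4,0,4]],
  ],
)

```text
time_s: 7.78
tcp_pos: [0.561, 0.3383, -0.0059]
ee_rot: [[0.022, -0.001, -1.0], [1.0, -0.0, 0.022], [-0.0, -1.0, 0.001]]
wrist_force: [0.5, 0.2, 0.1]
gripper_width: 0.039
```

>>> step_arm(
  moves=[
    [[0,0,0,0,0.1,0,4],[0,0,0,0,0.2,0,4],[0,0,0,0,0.3,0,4],[0,0,0,0,0.4,0,4],[0,0,0,0,0.4,0,4]],
  ],
)

```text
time_s: 8.2
tcp_pos: [0.5611, 0.3382, -0.0097]
ee_rot: [[0.022, -0.0, -1.0], [1.0, -0.0, 0.022], [-0.0, -1.0, 0.0]]
wrist_force: [0.5, -0.2, -0.2]
gripper_width: 0.038
```

>>> step_arm(
  moves=[
    [[0,0,0,0,0.1,0,4],[0,0,0,0,0.2,0,4],[0,0,0,0,0.3,0,4],[0,0,0,0,0.4,0,4],[0,0,0,0,0.4,0,4]],
  ],
)

```text
time_s: 8.62
tcp_pos: [0.5614, 0.3385, -0.0106]
ee_rot: [[0.021, 0.001, -1.0], [1.0, -0.0, 0.021], [-0.0, -1.0, -0.001]]
wrist_force: [-4.3, -1.4, 12.2]
gripper_width: 0.041
```

>>> step_arm(
  moves=[
    [[0,0,0,0,0.1,0,4],[0,0,0,0,0.2,0,4],[0,0,0,0,0.3,0,4],[0,0,0,0,0.4,0,4],[0,0,0,0,0.4,0,4]],
  ],
)

```text
time_s: 9.03
tcp_pos: [0.5615, 0.3385, -0.0107]
ee_rot: [[0.02, 0.002, -1.0], [1.0, -0.001, 0.02], [-0.001, -1.0, -0.002]]
wrist_force: [-11.5, -4.2, 29.2]
gripper_width: 0.043
```

Contact at a reported TCP z of −0.0103, against the 0.026 expected, so the true tool stands about 36 mm above the reported one. The side image shows the same. Backing off and redoing the grasp with that correction (reported z ≈ 0.043).

>>> step_arm(
  moves=[
    [[0,0,0,0,-2,0,4],[0,0,0,0,-6,0,20],[0,0,0,0,-10,0,35],[0,0,0,-2.5,-10.8,0,45],[0,0,0,-5.5,-10.8,0,45]],
  ],
)

```text
time_s: 9.45
tcp_pos: [0.5626, 0.2863, 0.0954]
ee_rot: [[0.018, 0.008, -1.0], [1.0, 0.006, 0.019], [0.006, -1.0, -0.008]]
wrist_force: [-0.4, -0.3, -0.5]
gripper_width: 0.263
```

>>> step_arm(
  moves=[
    [[0,0,0,-1.3,0,0,45],[0,0,0,-1.3,0,0,45],[0,0,0,-1.3,0,0,45],[0,0,0,-1.3,0,0,45],[0,0,0,-1.3,0,0,45]],
  ],
)

```text
time_s: 9.87
tcp_pos: [0.5598, 0.2712, 0.09]
ee_rot: [[0.021, -0.0, -1.0], [1.0, -0.0, 0.021], [-0.0, -1.0, 0.0]]
wrist_force: [1.3, 0.1, 0.1]
gripper_width: 0.446
```

>>> step_arm(
  moves=[
    [[0,0,0,0,1.2,0,45],[0,0,0,0,2.4,0,45],[0,0,0,0,3.6,0,45],[0,0,0,0,4.7,0,45],[0,0,0,0,4.7,0,45]],
  ],
)

```text
time_s: 10.28
tcp_pos: [0.5581, 0.2701, 0.0405]
ee_rot: [[0.022, -0.005, -1.0], [1.0, -0.003, 0.022], [-0.003, -1.0, 0.004]]
wrist_force: [-0.9, 0.1, -0.4]
gripper_width: 0.45
```

>>> step_arm(
  moves=[
    [[0,0,0,0,0,0,30],[0,0,0,0,0,0,22],[0,0,0,0,0,0,12],[0,0,0,0,0,0,12],[0,0,0,0,0,0,12]],
  ],
)

```text
time_s: 10.7
tcp_pos: [0.5598, 0.2707, 0.0442]
ee_rot: [[0.022, 0.0, -1.0], [1.0, 0.001, 0.022], [0.001, -1.0, -0.0]]
wrist_force: [-1.4, 0.9, 2.6]
gripper_width: 0.171
```

Gripped (opening stops at 0.17 ≈ 15 mm). Lift along the arc.

>>> step_arm(
  moves=[
    [[0,0,0,0,-0.2,0.1,12],[0,0,0,0,-0.45,0.25,12],[0,0,0,0,-0.65,0.4,12],[0,0,0,0,-0.9,0.55,12],[0,0,0,0,-0.9,0.55,12]],
  ],
)

```text
time_s: 11.12
tcp_pos: [0.5532, 0.2697, 0.0519]
ee_rot: [[0.023, -0.002, -1.0], [1.0, -0.001, 0.023], [-0.002, -1.0, 0.002]]
wrist_force: [1.1, -1.4, -9.0]
gripper_width: 0.173
```

>>> step_arm(
  moves=[
    [[0,0,0,0,-0.25,0.2,12],[0,0,0,0,-0.5,0.45,12],[0,0,0,0,-0.75,0.7,12],[0,0,0,0,-1.0,1.0,12],[0,0,0,0,-1.0,1.0,12]],
  ],
)

```text
time_s: 11.53
tcp_pos: [0.5437, 0.2702, 0.0633]
ee_rot: [[0.022, -0.0, -1.0], [1.0, -0.001, 0.022], [-0.001, -1.0, 0.0]]
wrist_force: [-0.0, -4.6, -5.7]
gripper_width: 0.173
```

```bash
python3 - <<'E'
from station import r, optics
from h import *
c=optics.capture('side');crop(c,130,120,110,90,7,'pics/side7.png');pickle.dump(c,open('side1.pkl','wb'))
c=optics.capture('top');crop(c,140,130,130,90,6,'pics/top7.png');pickle.dump(c,open('top1.pkl','wb'))
s=r.sense(); print(s['tcp_pos'],s['wrist_force'],s['gripper_width'])
E
```

```text
[0.5438792  0.27034712 0.06320582] [-0.03689774 -3.99576947 -5.31657007] 0.1674492298109051
```

View pics/side7.png

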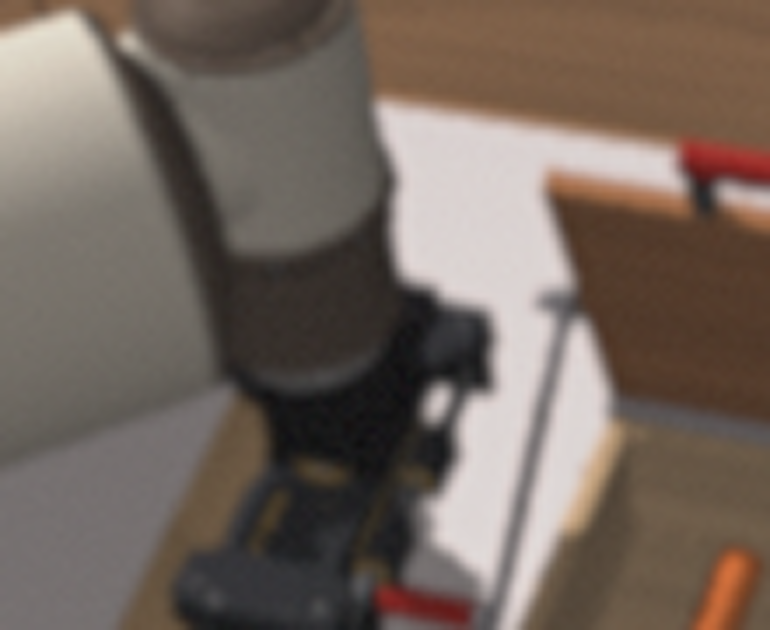

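View pics/top7.png

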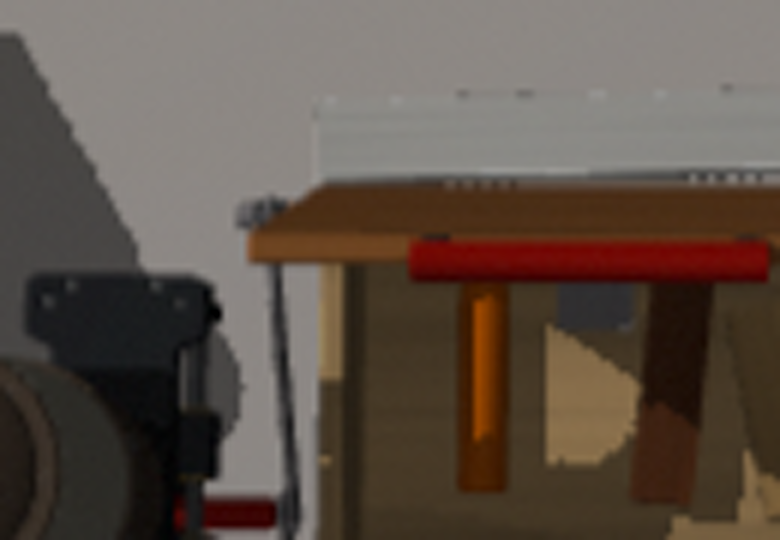

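Handle and link followed. The lid bar is still in place. A bit further for margin, easing the sideways force.

>>> step_arm(
  moves=[
    [[0,0,0,-0.05,-0.1,0.15,12],[0,0,0,-0.1,-0.25,0.35,12],[0,0,0,-0.1,-0.35,0.55,12],[0,0,0,-0.1,-0.4,0.6,12],[0,0,0,-0.1,-0.4,0.6,12]],
  ],
)

```text
time_s: 12.05
tcp_pos: [0.538, 0.2697, 0.0665]
ee_rot: [[0.022, -0.0, -1.0], [1.0, -0.0, 0.022], [-0.0, -1.0, 0.0]]
wrist_force: [0.7, -4.1, -9.5]
gripper_width: 0.174
```

>>> step_arm(
  moves=[
    [[0,0,0,0,0,0,20],[0,0,0,0,0,0,30],[0,0,0,0,0,0,45],[0,0,0,0,0,0,45],[0,0,0,0,0,0,45]],
  ],
)

```text
time_s: 12.47
tcp_pos: [0.5392, 0.2711, 0.0679]
ee_rot: [[0.021, 0.003, -1.0], [1.0, 0.002, 0.021], [0.002, -1.0, -0.003]]
wrist_force: [-0.7, 0.2, -0.6]
gripper_width: 0.399
```

>>> step_arm(
  moves=[
    [[0,0,0,0,-2,0,45],[0,0,0,0,-5,0,45],[0,0,0,0,-9,0,45],[0,0,0,0,-13,2,45],[0,0,0,0,-17,5,45]],
  ],
)

```text
time_s: 12.88
tcp_pos: [0.4962, 0.2714, 0.2301]
ee_rot: [[0.023, 0.003, -1.0], [1.0, 0.002, 0.023], [0.002, -1.0, -0.003]]
wrist_force: [0.7, 0.5, 1.0]
gripper_width: 0.448
```

>>> step_arm(
  moves=[
    [[0,0,0,0,-3,2,45],[0,0,0,0,-6,4,45],[0,0,0,-2,-9,4,45],[0,0,0,-4,-12,4,45],[0,0,0,-8,-13,4,45]],
  ],
)

```text
time_s: 13.3
tcp_pos: [0.4548, 0.1938, 0.3628]
ee_rot: [[0.018, 0.009, -1.0], [1.0, 0.006, 0.018], [0.006, -1.0, -0.009]]
wrist_force: [1.2, -0.5, 0.7]
gripper_width: 0.453
```

```bash
python3 - <<'E'
from station import r, optics
from h import *
c=optics.capture('side');pickle.dump(c,open('side2.pkl','wb')); cv2.imwrite('pics/side8.png',cv2.resize(c['image'][:,:,::-1],(768,576),interpolation=cv2.INTER_CUBIC))
c=optics.capture('top');crop(c,140,130,130,110,6,'pics/top8.png');pickle.dump(c,open('top2.pkl','wb'))
s=r.sense(); print(s['tcp_pos'],s['wrist_force'],s['gripper_width'])
E
```

```text
[0.45382878 0.18929394 0.36244612] [ 0.13171735 -0.1518974   0.09249079] 0.44879290086966567
```

View pics/side8.png

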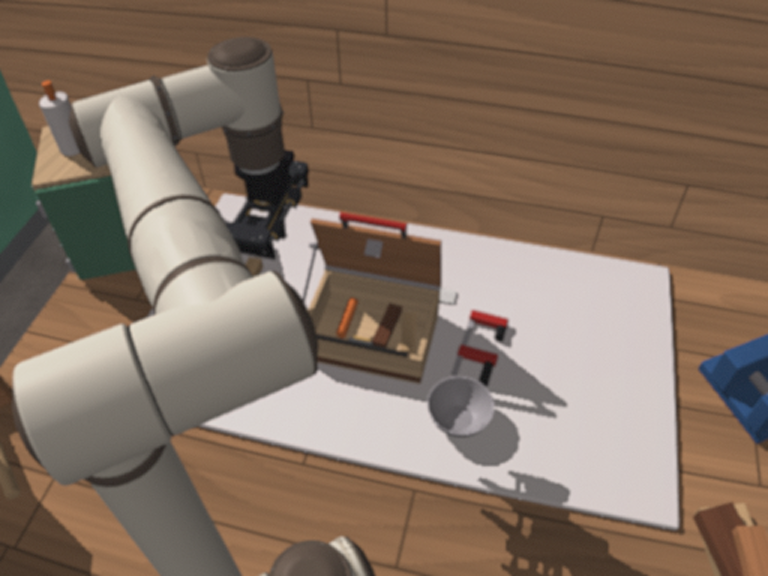

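View pics/top8.png

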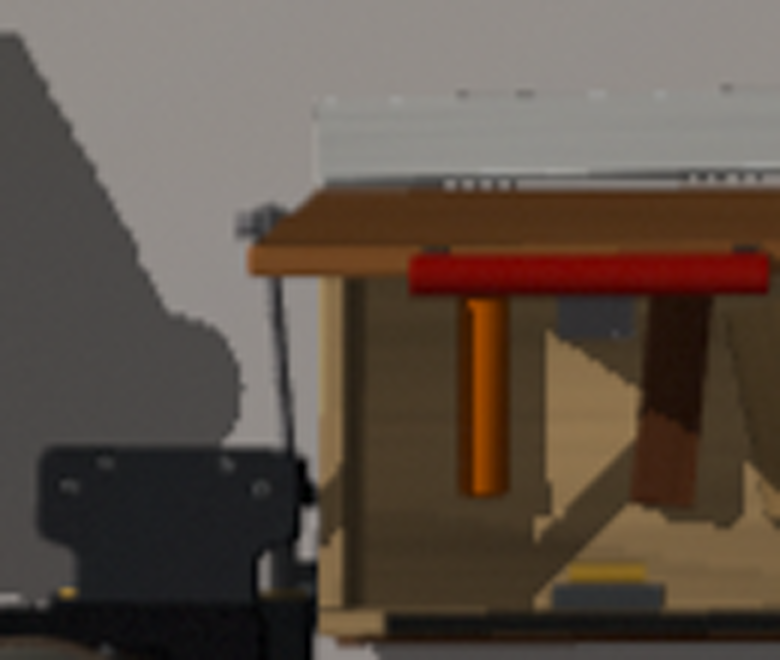

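The lid bar's centre has come forward about 2.7 px (≈6 mm), so the lid has settled slightly (≈0.03 rad) and the stay no longer holds it. All bystanders lie as before. Next I measure the bar.

```bash
python3 - <<'E'
from h import *
t=load('top2')
o=lambda x,y:((x+.5)/6-.5+140,(y+.5)/6-.5+130)
for a in (0,.03,.06):
    e=1.3-a; z=.105+.225*np.sin(e)+.006*np.cos(e); x=.680-.225*np.cos(e)+.006*np.sin(e)
    print(a,x,z,atz(t,o(411,274),z),atz(t,o(768,273),z))
# pixel of reported TCP with/without offset vs side pic
E
```

```text
0 0.6255941126719711 0.323405584690616 [0.62066423 0.13272979 0.32340558] [0.61950008 0.0036939  0.32340558]
0.03 0.6190674087253115 0.32167537774410765 [0.62089856 0.1329104  0.32167538] [0.61973212 0.00362129 0.32167538]
0.06 0.6125955399979727 0.3197501775827789 [0.62115929 0.13311137 0.31975018] [0.61999031 0.00354049 0.31975018]
```

>>> step_arm(
  moves=[
    [[0,0,0,-2.3,0,-3.3,60],[0,0,0,-4.7,0,-6.7,60],[0,0,0,-7.0,0,-10.1,60],[0,0,0,-9.4,0,-13.5,60],[0,0,0,-11.7,0,-16.5,60]],
  ],
)

```text
time_s: 13.82
tcp_pos: [0.6174, 0.0702, 0.357]
ee_rot: [[0.022, 0.0, -1.0], [1.0, 0.0, 0.022], [0.0, -1.0, -0.0]]
wrist_force: [0.2, 0.1, 1.0]
gripper_width: 0.593
```

>>> step_arm(
  moves=[
    [[0,0,0,0,0,0,60],[0,0,0,0,0,0,60],[0,0,0,0,0,0,60],[0,0,0,0,0,0,60],[0,0,0,0,0,0,60]],
  ],
)

```text
time_s: 14.23
tcp_pos: [0.6149, 0.0722, 0.3584]
ee_rot: [[0.02, 0.001, -1.0], [1.0, 0.001, 0.02], [0.001, -1.0, -0.001]]
wrist_force: [-0.1, -0.1, 1.4]
gripper_width: 0.598
```

>>> step_arm(
  moves=[
    [[0,0,0,0,1.5,-0.3,60],[0,0,0,0,3.0,-0.5,60],[0,0,0,0,4.5,-0.5,60],[0,0,0,0,6.0,-0.5,60],[0,0,0,0,6.0,-0.5,60]],
  ],
)

```text
time_s: 14.65
tcp_pos: [0.6183, 0.0719, 0.2947]
ee_rot: [[0.021, -0.005, -1.0], [1.0, -0.0, 0.021], [-0.0, -1.0, 0.005]]
wrist_force: [0.2, 0.8, -1.5]
gripper_width: 0.602
```

```bash
python3 - <<'E'
from station import r, optics
from h import *
c=optics.capture('side');crop(c,180,90,110,90,7,'pics/side9.png');pickle.dump(c,open('side2.pkl','wb'))
c=optics.capture('top');crop(c,140,130,130,110,6,'pics/top9.png');pickle.dump(c,open('top2.pkl','wb'))
s=r.sense(); print(s['tcp_pos'],s['wrist_force'],s['gripper_width'])
E
```

```text
[0.62020743 0.07159734 0.29818446] [-0.13625143  0.40380907 -0.00996495] 0.6033708213241938
```

View pics/side9.png

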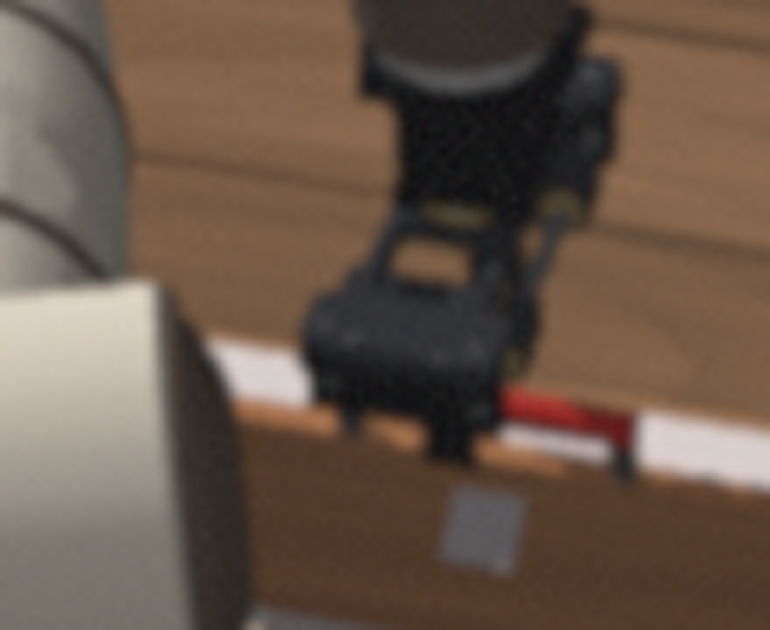

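View pics/top9.png

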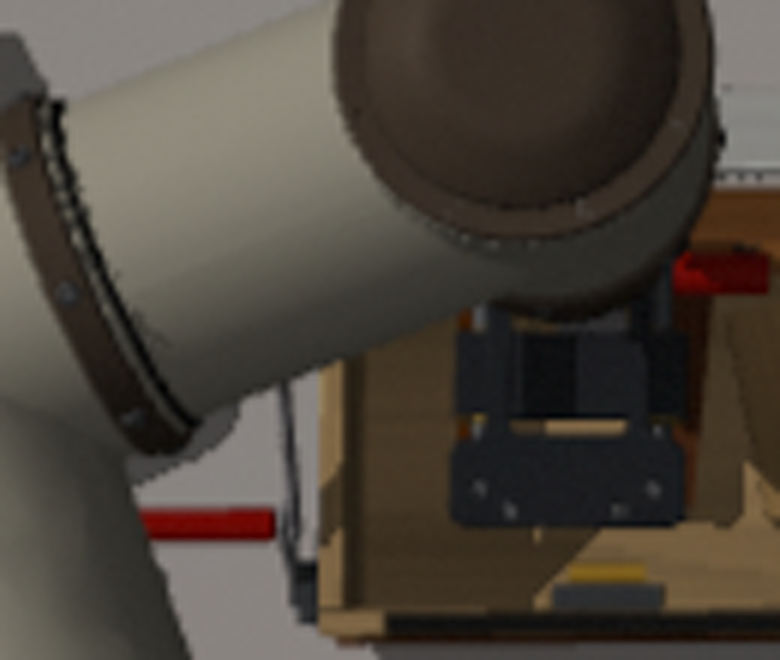

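A fingertip is visible in front of the bar (455,440 in the side view). In the top view the stay handle (row 524) stays about 19 mm forward of its locked place, so it is still unlocked. Lower and grip.

>>> step_arm(
  moves=[
    [[0,0,0,0,0.8,0,50],[0,0,0,0,1.8,0,40],[0,0,0,0,1.8,0,32],[0,0,0,0,1.8,0,28],[0,0,0,0,1.8,0,26]],
  ],
)

```text
time_s: 15.17
tcp_pos: [0.6207, 0.0709, 0.2796]
ee_rot: [[0.022, 0.0, -1.0], [1.0, -0.0, 0.022], [-0.0, -1.0, -0.0]]
wrist_force: [0.7, -0.6, 0.4]
gripper_width: 0.316
```

>>> step_arm(
  moves=[
    [[0,0,0,0,0,0,22],[0,0,0,0,0,0,18],[0,0,0,0,0,0,12],[0,0,0,0,0,0,12],[0,0,0,0,0,0,12]],
  ],
)

```text
time_s: 15.58
tcp_pos: [0.62, 0.071, 0.2797]
ee_rot: [[0.022, -0.001, -1.0], [1.0, -0.0, 0.022], [-0.0, -1.0, 0.001]]
wrist_force: [-3.3, -0.6, 1.0]
gripper_width: 0.176
```

```bash
python3 - <<'E'
import numpy as np
P=lambda b:np.array([-22.51*np.cos(b),22.51*np.sin(b)])
b=1.3007
for k in range(10):
    o=P(b); L=[]
    for i in range(1,6):
        d=P(b-.025*i)-o; L.append([0,0,0,0,round(-d[1],2),round(-d[0],2),12])
    print(k,round(b,3),L); b-=.125
E
```

```text
0 1.301 [[0, 0, 0, 0, np.float64(0.16), np.float64(0.54), 12], [0, 0, 0, 0, np.float64(0.33), np.float64(1.08), 12], [0, 0, 0, 0, np.float64(0.51), np.float64(1.61), 12], [0, 0, 0, 0, np.float64(0.71), np.float64(2.14), 12], [0, 0, 0, 0, np.float64(0.92), np.float64(2.66), 12]]
1 1.176 [[0, 0, 0, 0, np.float64(0.22), np.float64(0.52), 12], [0, 0, 0, 0, np.float64(0.46), np.float64(1.03), 12], [0, 0, 0, 0, np.float64(0.71), np.float64(1.53), 12], [0, 0, 0, 0, np.float64(0.97), np.float64(2.03), 12], [0, 0, 0, 0, np.float64(1.24), np.float64(2.52), 12]]
2 1.051 [[0, 0, 0, 0, np.float64(0.29), np.float64(0.48), 12], [0, 0, 0, 0, np.float64(0.58), np.float64(0.96), 12], [0, 0, 0, 0, np.float64(0.89), np.float64(1.43), 12], [0, 0, 0, 0, np.float64(1.21), np.float64(1.89), 12], [0, 0, 0, 0, np.float64(1.55), np.float64(2.35), 12]]
3 0.926 [[0, 0, 0, 0, np.float64(0.34), np.float64(0.45), 12], [0, 0, 0, 0, np.float64(0.7), np.float64(0.88), 12], [0, 0, 0, 0, np.float64(1.06), np.float64(1.31), 12], [0, 0, 0, 0, np.float64(1.44), np.float64(1.73), 12], [0, 0, 0, 0, np.float64(1.83), np.float
[... 982 characters left out ...]
oat64(1.56), np.float64(0.64), 12], [0, 0, 0, 0, np.float64(2.09), np.float64(0.83), 12], [0, 0, 0, 0, np.float64(2.63), np.float64(1.0), 12]]
8 0.301 [[0, 0, 0, 0, np.float64(0.54), np.float64(0.16), 12], [0, 0, 0, 0, np.float64(1.08), np.float64(0.31), 12], [0, 0, 0, 0, np.float64(1.63), np.float64(0.44), 12], [0, 0, 0, 0, np.float64(2.18), np.float64(0.56), 12], [0, 0, 0, 0, np.float64(2.73), np.float64(0.66), 12]]
9 0.176 [[0, 0, 0, 0, np.float64(0.56), np.float64(0.09), 12], [0, 0, 0, 0, np.float64(1.11), np.float64(0.17), 12], [0, 0, 0, 0, np.float64(1.67), np.float64(0.23), 12], [0, 0, 0, 0, np.float64(2.23), np.float64(0.28), 12], [0, 0, 0, 0, np.float64(2.79), np.float64(0.32), 12]]
```

>>> step_arm(
  moves=[
    [[0,0,0,0,0.15,0.55,12],[0,0,0,0,0.35,1.1,12],[0,0,0,0,0.5,1.6,12],[0,0,0,0,0.7,2.15,12],[0,0,0,0,0.9,2.65,12]],
  ],
)

```text
time_s: 16.0
tcp_pos: [0.5938, 0.0713, 0.2708]
ee_rot: [[0.022, 0.001, -1.0], [1.0, -0.0, 0.022], [-0.0, -1.0, -0.001]]
wrist_force: [2.5, -2.6, 2.1]
gripper_width: 0.173
```

>>> step_arm(
  moves=[
    [[0,0,0,0,0.2,0.5,12],[0,0,0,0,0.45,1.05,12],[0,0,0,0,0.7,1.55,12],[0,0,0,0,0.95,2.05,12],[0,0,0,0,1.25,2.5,12]],
  ],
)

```text
time_s: 16.42
tcp_pos: [0.568, 0.0715, 0.2576]
ee_rot: [[0.022, -0.002, -1.0], [1.0, -0.001, 0.022], [-0.001, -1.0, 0.002]]
wrist_force: [0.6, -5.5, 4.4]
gripper_width: 0.172
```

>>> step_arm(
  moves=[
    [[0,0,0,0,0.3,0.5,12],[0,0,0,0,0.6,0.95,12],[0,0,0,0,0.9,1.45,12],[0,0,0,0,1.2,1.9,12],[0,0,0,0,1.55,2.35,12]],
  ],
)

```text
time_s: 16.83
tcp_pos: [0.5442, 0.0717, 0.2417]
ee_rot: [[0.022, -0.003, -1.0], [1.0, -0.002, 0.022], [-0.002, -1.0, 0.002]]
wrist_force: [0.1, -6.5, 3.0]
gripper_width: 0.176
```

Small sideways force is building (−6.5 N in y). I'll ease the path about 1.5 mm in −y while continuing.

>>> step_arm(
  moves=[
    [[0,0,0,-0.05,0.35,0.45,12],[0,0,0,-0.1,0.7,0.9,12],[0,0,0,-0.15,1.05,1.3,12],[0,0,0,-0.2,1.45,1.7,12],[0,0,0,-0.2,1.85,2.1,12]],
  ],
)

```text
time_s: 17.25
tcp_pos: [0.5235, 0.0718, 0.2236]
ee_rot: [[0.022, -0.001, -1.0], [1.0, 0.001, 0.022], [0.001, -1.0, 0.001]]
wrist_force: [-2.8, 0.1, 4.0]
gripper_width: 0.172
```

>>> step_arm(
  moves=[
    [[0,0,0,0,0.4,0.4,12],[0,0,0,0,0.8,0.8,12],[0,0,0,0,1.2,1.15,12],[0,0,0,0,1.65,1.55,12],[0,0,0,-0.05,2.1,1.9,12]],
  ],
)

```text
time_s: 17.67
tcp_pos: [0.5043, 0.0717, 0.2022]
ee_rot: [[0.022, -0.002, -1.0], [1.0, 0.001, 0.022], [0.001, -1.0, 0.002]]
wrist_force: [-5.7, 3.3, 5.2]
gripper_width: 0.17
```

>>> step_arm(
  moves=[
    [[0,0,0,0,0.45,0.35,12],[0,0,0,0,0.9,0.7,12],[0,0,0,0,1.35,1.0,12],[0,0,0,0,1.8,1.3,12],[0,0,0,-0.05,2.3,1.6,12]],
  ],
)

```text
time_s: 18.08
tcp_pos: [0.4876, 0.0718, 0.1788]
ee_rot: [[0.023, -0.003, -1.0], [1.0, 0.002, 0.023], [0.002, -1.0, 0.004]]
wrist_force: [-7.4, 7.3, 5.0]
gripper_width: 0.168
```

>>> step_arm(
  moves=[
    [[0,0,0,0.1,0,0.1,12],[0,0,0,0.15,0,0.15,12],[0,0,0,0.15,0,0.15,12],[0,0,0,0.15,0,0.15,12],[0,0,0,0.15,0,0.15,12]],
  ],
)

```text
time_s: 18.5
tcp_pos: [0.4877, 0.0719, 0.1791]
ee_rot: [[0.023, -0.002, -1.0], [1.0, -0.001, 0.023], [-0.001, -1.0, 0.002]]
wrist_force: [-0.2, -3.8, -4.5]
gripper_width: 0.169
```

```bash
python3 - <<'E'
from station import r, optics
from h import *
c=optics.capture('side');crop(c,160,110,150,140,4,'pics/side10.png');pickle.dump(c,open('side2.pkl','wb'))
c=optics.capture('top');crop(c,140,130,180,110,4,'pics/top10.png');pickle.dump(c,open('top2.pkl','wb'))
s=r.sense(); print(s['tcp_pos'],s['wrist_force'],s['moment'],s['gripper_width'])
E
```

```text
[0.48792836 0.07192336 0.17943769] [ 0.21142192 -3.87247454 -4.67657609] [-1.06873471 -0.17112224  0.13706654] 0.1690392776354548
```

View pics/side10.png

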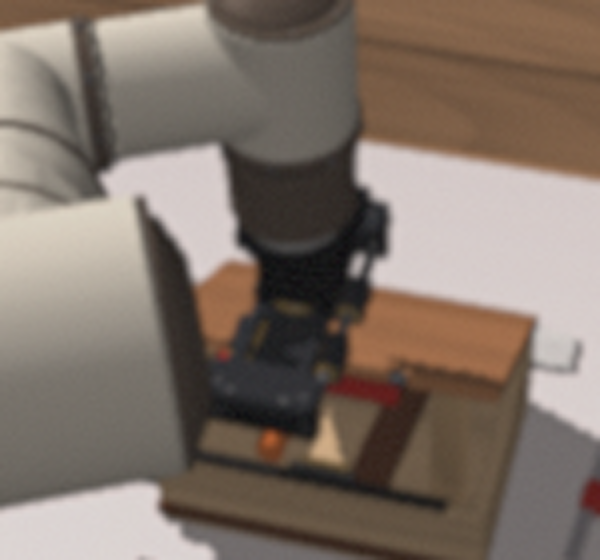

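View pics/top10.png

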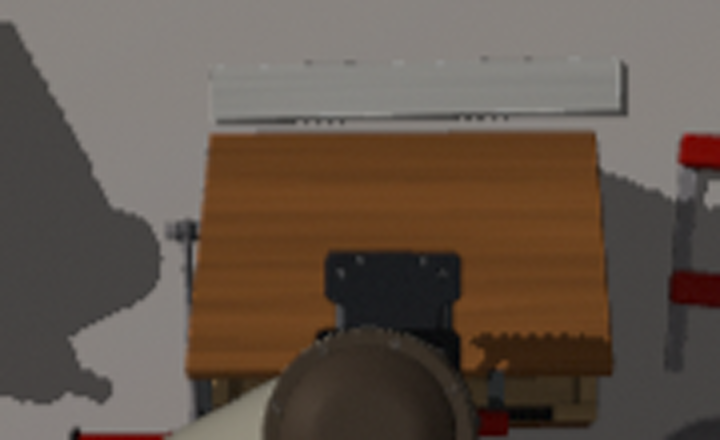

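```bash
python3 - <<'E'
from h import *
a=load('top')['image'];b=load('top2')['image']
A=np.hstack([cv2.resize(x[205:245,260:310,::-1],None,fx=7,fy=7,interpolation=cv2.INTER_CUBIC) for x in(a,b)])
cv2.imwrite('pics/cmp.png',A)
E
```

```text
(no output)
```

View pics/cmp.png

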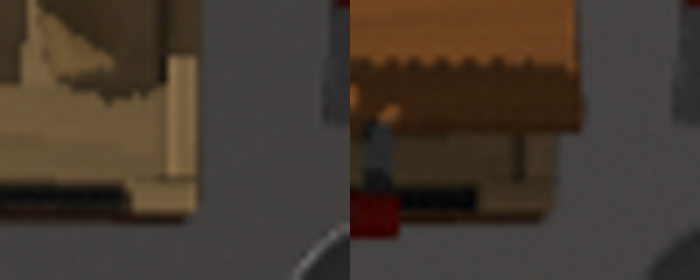

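The front-right corner has moved about 0.7 px (≈2 mm) sideways since the start, which is acceptable. Continuing, still slowly.

>>> step_arm(
  moves=[
    [[0,0,0,-0.05,0.5,0.3,12],[0,0,0,-0.05,0.95,0.55,12],[0,0,0,-0.05,1.45,0.85,12],[0,0,0,-0.05,1.95,1.1,12],[0,0,0,-0.05,2.5,1.35,12]],
  ],
)

```text
time_s: 19.02
tcp_pos: [0.4746, 0.0722, 0.1548]
ee_rot: [[0.022, 0.001, -1.0], [1.0, 0.0, 0.022], [0.0, -1.0, -0.001]]
wrist_force: [0.5, -3.7, 0.0]
gripper_width: 0.171
```

>>> step_arm(
  moves=[
    [[0,0,0,0,0.5,0.25,12],[0,0,0,0,1.05,0.45,12],[0,0,0,0,1.55,0.65,12],[0,0,0,0,2.1,0.85,12],[0,0,0,0,2.6,1.05,12]],
  ],
)

```text
time_s: 19.43
tcp_pos: [0.4638, 0.0723, 0.1282]
ee_rot: [[0.022, -0.0, -1.0], [1.0, -0.0, 0.022], [-0.0, -1.0, 0.0]]
wrist_force: [0.7, -5.9, -0.3]
gripper_width: 0.163
```

>>> step_arm(
  moves=[
    [[0,0,0,-0.05,0.55,0.15,12],[0,0,0,-0.1,1.1,0.3,12],[0,0,0,-0.1,1.65,0.45,12],[0,0,0,-0.1,2.2,0.55,12],[0,0,0,-0.1,2.75,0.65,12]],
  ],
)

```text
time_s: 19.85
tcp_pos: [0.4564, 0.0722, 0.1005]
ee_rot: [[0.023, -0.002, -1.0], [1.0, 0.001, 0.023], [0.001, -1.0, 0.002]]
wrist_force: [-6.1, 3.5, 0.6]
gripper_width: 0.164
```

>>> step_arm(
  moves=[
    [[0,0,0,0.05,0.3,0.15,12],[0,0,0,0.05,0.6,0.2,12],[0,0,0,0.05,0.9,0.25,12],[0,0,0,0.05,1.2,0.3,12],[0,0,0,0.05,1.4,0.3,12]],
  ],
)

```text
time_s: 20.27
tcp_pos: [0.4541, 0.0723, 0.0869]
ee_rot: [[0.022, -0.001, -1.0], [1.0, 0.0, 0.022], [0.0, -1.0, 0.001]]
wrist_force: [-4.3, 1.4, 0.3]
gripper_width: 0.166
```

>>> step_arm(
  moves=[
    [[0,0,0,0,0.2,0.05,12],[0,0,0,0,0.4,0.1,12],[0,0,0,0,0.6,0.1,12],[0,0,0,0,0.8,0.15,12],[0,0,0,0,1.0,0.2,12]],
  ],
)

```text
time_s: 20.68
tcp_pos: [0.453, 0.0723, 0.0776]
ee_rot: [[0.022, 0.001, -1.0], [1.0, 0.0, 0.022], [0.0, -1.0, -0.001]]
wrist_force: [-2.8, -0.1, 2.8]
gripper_width: 0.164
```

>>> step_arm(
  moves=[
    [[0,0,0,0,0.15,0.05,12],[0,0,0,0,0.3,0.05,12],[0,0,0,0,0.45,0.05,12],[0,0,0,0,0.6,0.05,12],[0,0,0,0,0.6,0.05,12]],
  ],
)

```text
time_s: 21.1
tcp_pos: [0.4524, 0.0723, 0.0713]
ee_rot: [[0.022, 0.001, -1.0], [1.0, 0.0, 0.022], [0.0, -1.0, -0.001]]
wrist_force: [-0.6, 0.5, 2.4]
gripper_width: 0.16
```

>>> step_arm(
  moves=[
    [[0,0,0,0,0.1,0,12],[0,0,0,0,0.2,0,12],[0,0,0,0,0.3,0,12],[0,0,0,0,0.3,0,12],[0,0,0,0,0.3,0,12]],
  ],
)

```text
time_s: 21.52
tcp_pos: [0.4522, 0.0723, 0.0685]
ee_rot: [[0.022, 0.0, -1.0], [1.0, 0.0, 0.022], [0.0, -1.0, -0.0]]
wrist_force: [-2.1, -1.2, 4.2]
gripper_width: 0.16
```

>>> step_arm(
  moves=[
    [[0,0,0,0,0.1,0,12],[0,0,0,0,0.2,0,12],[0,0,0,0,0.3,0,12],[0,0,0,0,0.3,0,12],[0,0,0,0,0.3,0,12]],
  ],
)

```text
time_s: 21.93
tcp_pos: [0.452, 0.0723, 0.0655]
ee_rot: [[0.022, -0.0, -1.0], [1.0, 0.0, 0.022], [0.0, -1.0, 0.0]]
wrist_force: [-3.4, -0.2, 5.4]
gripper_width: 0.163
```

```bash
python3 - <<'E'
from station import r, optics
from h import *
c=optics.capture('side');crop(c,160,140,140,120,5,'pics/side11.png');pickle.dump(c,open('side2.pkl','wb'))
c=optics.capture('top');crop(c,140,130,180,110,4,'pics/top11.png');pickle.dump(c,open('top2.pkl','wb'))
s=r.sense(); print(s['tcp_pos'],s['wrist_force'],s['moment'],s['gripper_width'])
E
```

```text
[0.45200307 0.07229655 0.06554075] [-3.30143213  0.33460002  4.60240874] [0.02389369 0.86489055 0.077151  ] 0.1596354909575205
```

View pics/side11.png

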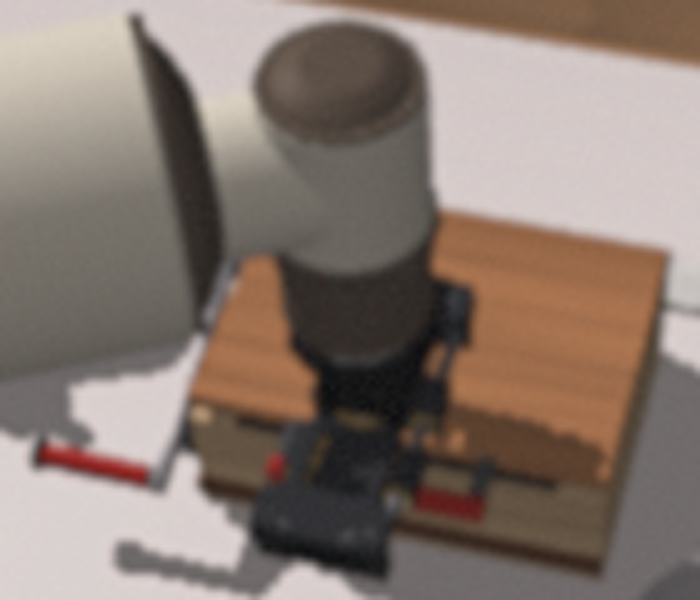

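View pics/top11.png

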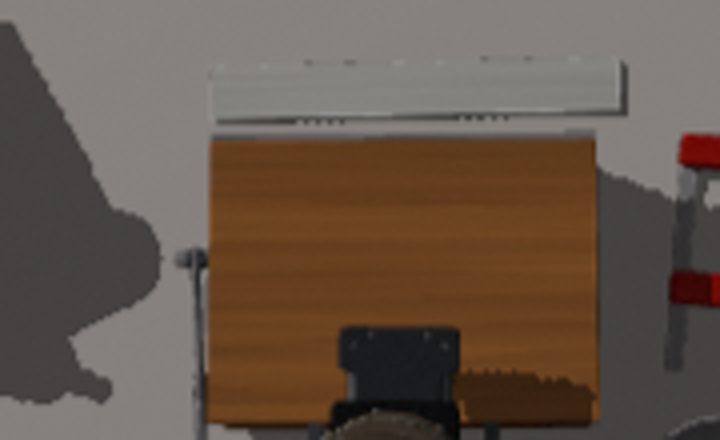

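Nearly shut: the handle has swung over to the front (side view 40–155, 465) and the lid lies almost level. Force is only about 5 N, so not home yet. Continuing in small steps.

>>> step_arm(
  moves=[
    [[0,0,0,0,0.1,0,12],[0,0,0,0,0.2,0,12],[0,0,0,0,0.2,0,12],[0,0,0,0,0.2,0,12],[0,0,0,0,0.2,0,12]],
  ],
)

```text
time_s: 22.45
tcp_pos: [0.4519, 0.0723, 0.0635]
ee_rot: [[0.022, -0.0, -1.0], [1.0, 0.0, 0.022], [0.0, -1.0, 0.0]]
wrist_force: [-3.7, 0.2, 4.9]
gripper_width: 0.162
```

>>> step_arm(
  moves=[
    [[0,0,0,0,0.1,0,12],[0,0,0,0,0.15,0,12],[0,0,0,0,0.15,0,12],[0,0,0,0,0.15,0,12],[0,0,0,0,0.15,0,12]],
  ],
)

```text
time_s: 22.87
tcp_pos: [0.4519, 0.0723, 0.0621]
ee_rot: [[0.022, -0.0, -1.0], [1.0, 0.0, 0.022], [0.0, -1.0, 0.0]]
wrist_force: [-2.9, 0.3, 5.8]
gripper_width: 0.158
```

```bash
python3 - <<'E'
from station import r, optics
from h import *
c=optics.capture('side');pickle.dump(c,open('side3.pkl','wb'));crop(c,160,200,130,60,6,'pics/side12.png')
a=load('side2');crop(a,160,200,130,60,6,'pics/side12a.png')
# predicted shut-lid features in chest frame, chest shifted 2mm in -y
yaw=-.0229; R=np.array([[np.cos(yaw),-np.sin(yaw),0],[np.sin(yaw),np.cos(yaw),0],[0,0,1]]); C=np.array([.5851,.0694-.002,.015])
im=cv2.imread('pics/side12.png')
pts={}
for nm,P in dict(barR=(-.130,-.065,.096),barL=(-.130,.065,.096),lidFRtop=(-.095,-.14,.102),lidFRbot=(-.095,-.14,.090),hand=(-.125,.22,.05),handr=(-.125,.148,.05),wallFR=(-.095,-.13,.085)).items():
    q=(proj(c,R@np.array(P)+C)[0]-[160,200]+.5)*6-.5; print(nm,q.round(1)); cv2.circle(im,tuple(int(v) for v in q),3,(0,255,0),-1)
cv2.imwrite('pics/side12.png',im)
E
```

```text
barR [582.1 258.8]
barL [326.8 202. ]
lidFRtop [750.4 226.6]
lidFRbot [749.5 240.8]
hand [ 54.1 182.6]
handr [184.  212.4]
wallFR [729.2 242.3]
```

View pics/side12.png

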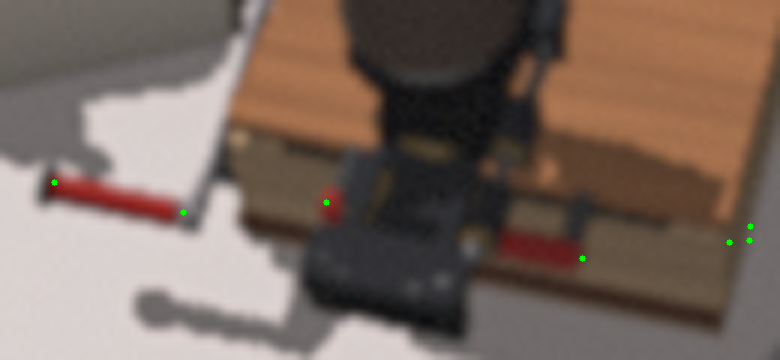

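View pics/side12a.png

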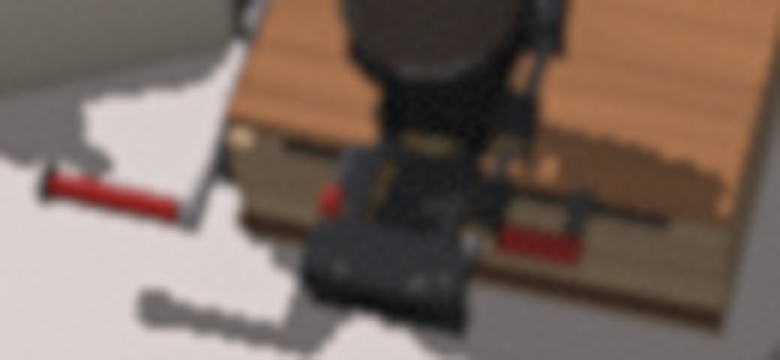

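The bar end sits about 1.3 px above its predicted home (≈4–5 mm) and the rubber strip still shows as a thin dark line. The lid is still moving with the tool, so I keep pressing in small steps.

>>> step_arm(
  moves=[
    [[0,0,0,0,0.1,0,12],[0,0,0,0,0.2,0,12],[0,0,0,0,0.2,0,12],[0,0,0,0,0.2,0,12],[0,0,0,0,0.2,0,12]],
  ],
)

```text
time_s: 23.33
tcp_pos: [0.4518, 0.0723, 0.06]
ee_rot: [[0.022, -0.0, -1.0], [1.0, 0.0, 0.022], [0.0, -1.0, 0.0]]
wrist_force: [-3.6, 0.0, 5.3]
gripper_width: 0.16
```

>>> step_arm(
  moves=[
    [[0,0,0,0,0.1,0,12],[0,0,0,0,0.15,0,12],[0,0,0,0,0.15,0,12],[0,0,0,0,0.15,0,12],[0,0,0,0,0.15,0,12]],
  ],
)

```text
time_s: 23.75
tcp_pos: [0.4517, 0.0723, 0.0588]
ee_rot: [[0.022, -0.001, -1.0], [1.0, -0.0, 0.022], [-0.0, -1.0, 0.001]]
wrist_force: [-4.5, 0.9, 8.9]
gripper_width: 0.16
```

>>> step_arm(
  moves=[
    [[0,0,0,0,0.05,0,12],[0,0,0,0,0.1,0,12],[0,0,0,0,0.1,0,12],[0,0,0,0,0.1,0,12],[0,0,0,0,0.1,0,12]],
  ],
)

```text
time_s: 24.17
tcp_pos: [0.4517, 0.0723, 0.0579]
ee_rot: [[0.022, -0.001, -1.0], [1.0, -0.0, 0.022], [-0.0, -1.0, 0.001]]
wrist_force: [-4.5, 1.5, 9.4]
gripper_width: 0.158
```

>>> step_arm(
  moves=[
    [[0,0,0,0,0.05,0,12],[0,0,0,0,0.1,0,12],[0,0,0,0,0.1,0,12],[0,0,0,0,0.1,0,12],[0,0,0,0,0.1,0,12]],
  ],
)

```text
time_s: 24.58
tcp_pos: [0.4517, 0.0723, 0.0573]
ee_rot: [[0.022, -0.0, -1.0], [1.0, -0.0, 0.022], [-0.0, -1.0, 0.0]]
wrist_force: [-5.6, 1.4, 11.9]
gripper_width: 0.155
```

>>> step_arm(
  moves=[
    [[0,0,0,0,0.05,0,12],[0,0,0,0,0.1,0,12],[0,0,0,0,0.1,0,12],[0,0,0,0,0.1,0,12],[0,0,0,0,0.1,0,12]],
  ],
)

```text
time_s: 25.0
tcp_pos: [0.4517, 0.0723, 0.0566]
ee_rot: [[0.022, -0.0, -1.0], [1.0, -0.0, 0.022], [-0.0, -1.0, 0.0]]
wrist_force: [-7.1, 0.6, 14.1]
gripper_width: 0.16
```

>>> step_arm(
  moves=[
    [[0,0,0,0,0,0.05,12],[0,0,0,0,0,0.1,12],[0,0,0,0,0,0.1,12],[0,0,0,0,0,0.1,12],[0,0,0,0,0,0.1,12]],
  ],
)

```text
time_s: 25.42
tcp_pos: [0.4518, 0.0723, 0.0566]
ee_rot: [[0.021, 0.001, -1.0], [1.0, -0.0, 0.021], [0.0, -1.0, -0.001]]
wrist_force: [-4.2, -1.4, 13.2]
gripper_width: 0.157
```

```bash
python3 - <<'E'
from station import r, optics
from h import *
c=optics.capture('side');pickle.dump(c,open('side4.pkl','wb'))
for n,k in(('3',0),('4',1)):
    crop(load('side'+n),190,215,110,35,7,f'pics/s{n}.png')
a=cv2.imread('pics/s3.png');b=cv2.imread('pics/s4.png');cv2.imwrite('pics/s34.png',np.vstack([a,b]))
s=r.sense(); print(s['tcp_pos'],s['wrist_force'],s['moment'])
E
```

```text
[0.45177855 0.07230905 0.05660166] [-4.27075952 -1.19296048 11.33322011] [-0.31789842  1.1260249   0.03918332]
```

View pics/s34.png

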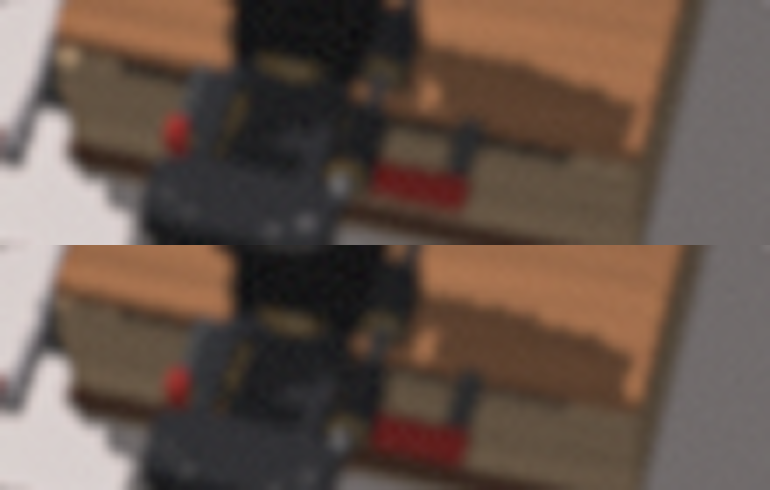

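The lid has come down about another 4 mm (bar end ≈1.1 px lower), level with the predicted home. Pressing slightly more, well under 25 N.

>>> step_arm(
  moves=[
    [[0,0,0,0,0.05,0,12],[0,0,0,0,0.1,0,12],[0,0,0,0,0.1,0,12],[0,0,0,0,0.1,0,12],[0,0,0,0,0.1,0,12]],
  ],
)

```text
time_s: 25.88
tcp_pos: [0.4518, 0.0723, 0.056]
ee_rot: [[0.021, 0.002, -1.0], [1.0, -0.0, 0.021], [-0.0, -1.0, -0.002]]
wrist_force: [-4.9, -0.4, 13.8]
gripper_width: 0.16
```

>>> step_arm(
  moves=[
    [[0,0,0,0,0,0,12],[0,0,0,0,0,0,12],[0,0,0,0,0,0,12],[0,0,0,0,0,0,12],[0,0,0,0,0,0,12]],
  ],
)

```text
time_s: 26.3
tcp_pos: [0.4518, 0.0723, 0.056]
ee_rot: [[0.021, 0.002, -1.0], [1.0, -0.0, 0.021], [-0.0, -1.0, -0.002]]
wrist_force: [-5.5, -1.3, 14.9]
gripper_width: 0.162
```

>>> step_arm(
  moves=[
    [[0,0,0,0,0.05,0,12],[0,0,0,0,0.1,0,12],[0,0,0,0,0.1,0,12],[0,0,0,0,0.1,0,12],[0,0,0,0,0.1,0,12]],
  ],
)

```text
time_s: 26.72
tcp_pos: [0.4518, 0.0723, 0.0553]
ee_rot: [[0.021, 0.002, -1.0], [1.0, -0.0, 0.021], [-0.0, -1.0, -0.002]]
wrist_force: [-6.5, -1.9, 17.3]
gripper_width: 0.163
```

17 N reached. Relax to near zero force and watch whether the lid stays down.

>>> step_arm(
  moves=[
    [[0,0,0,0,-0.1,0,12],[0,0,0,0,-0.2,0,12],[0,0,0,0,-0.3,0,12],[0,0,0,0,-0.35,0,12],[0,0,0,0,-0.35,0,12]],
  ],
)

```text
time_s: 27.13
tcp_pos: [0.4517, 0.0723, 0.0567]
ee_rot: [[0.022, 0.001, -1.0], [1.0, 0.0, 0.022], [0.0, -1.0, -0.001]]
wrist_force: [1.8, -2.1, -1.7]
gripper_width: 0.165
```

It sprang back only 1.4 mm, and now holds against a slight upward pull. Opening.

>>> step_arm(
  moves=[
    [[0,0,0,0,0,0,20],[0,0,0,0,0,0,26],[0,0,0,0,0,0,30],[0,0,0,0,0,0,32],[0,0,0,0,0,0,32]],
  ],
)

```text
time_s: 27.55
tcp_pos: [0.4509, 0.0723, 0.0568]
ee_rot: [[0.022, -0.0, -1.0], [1.0, 0.0, 0.022], [0.0, -1.0, 0.0]]
wrist_force: [-0.3, -0.2, 0.4]
gripper_width: 0.31
```

>>> step_arm(
  moves=[
    [[0,0,0,0,0,0,32],[0,0,0,0,-1,0,32],[0,0,0,0,-3,0,32],[0,0,0,0,-6,0,32],[0,0,0,0,-10,0,32]],
  ],
)

```text
time_s: 27.97
tcp_pos: [0.4489, 0.0715, 0.1559]
ee_rot: [[0.022, -0.006, -1.0], [1.0, -0.002, 0.022], [-0.003, -1.0, 0.006]]
wrist_force: [1.1, 1.1, 0.6]
gripper_width: 0.322
```

>>> step_arm(
  moves=[
    [[0,0,0,-3,-3,0,32],[0,0,0,-7,-4,0,32],[0,0,0,-11,-4,0,32],[0,0,0,-15,-4,0,32],[0,0,0,-19,-4,0,32]],
  ],
)

```text
time_s: 28.38
tcp_pos: [0.4465, -0.1192, 0.1976]
ee_rot: [[0.021, 0.002, -1.0], [1.0, 0.0, 0.021], [0.0, -1.0, -0.002]]
wrist_force: [1.5, 1.4, 0.5]
gripper_width: 0.319
```

```bash
python3 - <<'E'
from station import r, optics
from h import *
s=r.sense(); print(s['tcp_pos'],s['wrist_force'],s['gripper_width'])
c=optics.capture('side');pickle.dump(c,open('side5.pkl','wb'));crop(c,150,150,150,110,5,'pics/side13.png')
c=optics.capture('top');pickle.dump(c,open('top5.pkl','wb'));crop(c,120,135,190,130,4,'pics/top13.png')
E
```

```text
[ 0.44651175 -0.11915466  0.19756525] [1.48919664 1.42935294 0.49741376] 0.3185785723691335
```

View pics/side13.png

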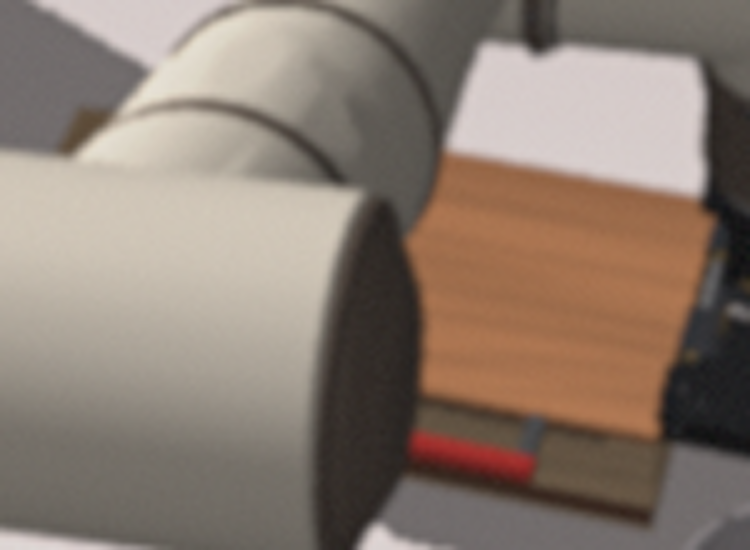

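View pics/top13.png

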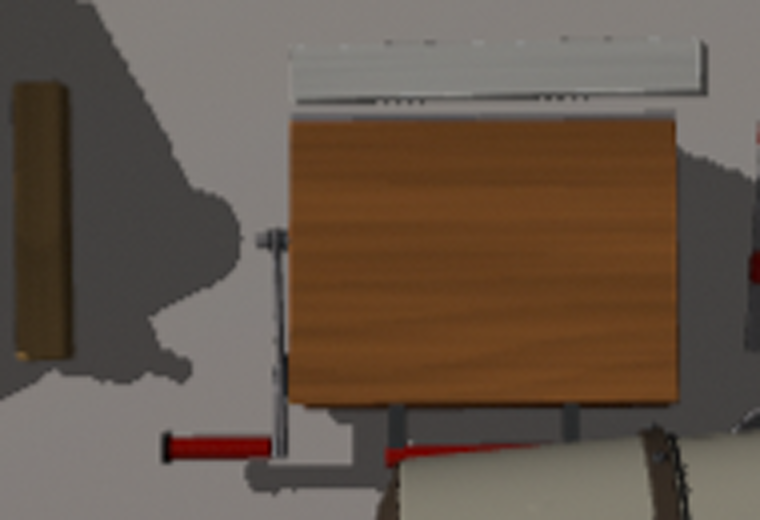

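The lid looks shut with the bar end at about (257,243), the same pixel as under pressing, so it did not rebound. The reported TCP at home was about 10 mm lower than I predicted, so I want an unobstructed check. Moving the arm clear.

>>> step_arm(
  moves=[
    [[0,0,0,-4,-2,1,32],[0,0,0,-8,-4,2,32],[0,0,0,-12,-6,3,32],[0,0,0,-16,-8,5,32],[0,0,0,-20,-8,7,32]],
  ],
)

```text
time_s: 28.9
tcp_pos: [0.383, -0.2988, 0.277]
ee_rot: [[0.02, 0.005, -1.0], [1.0, -0.002, 0.02], [-0.002, -1.0, -0.005]]
wrist_force: [1.6, -0.1, 0.5]
gripper_width: 0.32
```

>>> step_arm(
  moves=[
    [[0,0,0,-4,0,2,32],[0,0,0,-8,0,4,32],[0,0,0,-12,0,6,32],[0,0,0,-16,0,8,32],[0,0,0,-19,0,11,32]],
  ],
)

```text
time_s: 29.32
tcp_pos: [0.2763, -0.4772, 0.2736]
ee_rot: [[0.021, 0.0, -1.0], [1.0, 0.0, 0.021], [0.0, -1.0, -0.0]]
wrist_force: [-0.4, -0.3, 0.4]
gripper_width: 0.319
```

```bash
python3 - <<'E'
from station import r, optics
from h import *
s=r.sense(); print(s['tcp_pos'],s['wrist_force'],s['joints'])
c=optics.capture('side');pickle.dump(c,open('side5.pkl','wb'));crop(c,130,140,160,120,5,'pics/side14.png')
c=optics.capture('top');pickle.dump(c,open('top5.pkl','wb'));crop(c,150,145,150,110,5,'pics/top14.png')
E
```

```text
[ 0.27633381 -0.47717097  0.27359684] [-0.41793173 -0.31406784  0.43315266] [-4.30842060e+01  1.22314576e+01 -2.40630661e+00 -9.60257455e-03
 -7.53657486e+01  4.18819553e+01]
```

View pics/side14.png

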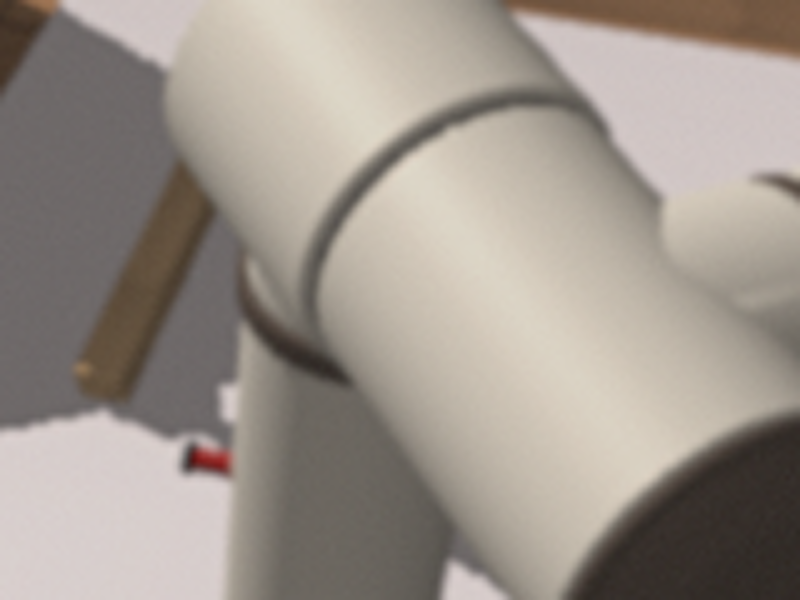

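View pics/top14.png

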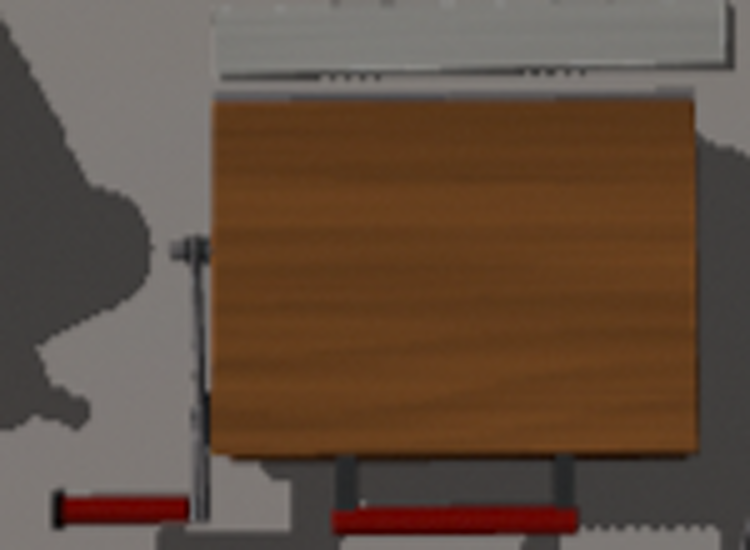

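The side view is blocked by the upper arm, but the top view shows the lid square over the box. To verify the height, I'll touch the free board in front of the chest for calibration, then the bar's top. At home the difference must be 0.119 − 0.015 = 0.104 m.

>>> step_arm(
  moves=[
    [[0,0,0,4,0,-1.2,20],[0,0,0,8,0,-2.4,5],[0,0,0,12,0,-3.6,0],[0,0,0,16,0,-4.8,0],[0,0,0,20,0,-6,0]],
  ],
)

```text
time_s: 29.83
tcp_pos: [0.3409, -0.2748, 0.2741]
ee_rot: [[0.022, 0.0, -1.0], [1.0, 0.0, 0.022], [0.0, -1.0, -0.0]]
wrist_force: [1.2, 0.3, -0.2]
gripper_width: 0.044
```

>>> step_arm(
  moves=[
    [[0,0,0,4,0,-1.2,0],[0,0,0,8,0,-2.4,0],[0,0,0,12,0,-3.6,0],[0,0,0,16,0,-4.8,0],[0,0,0,20,0,-6,0]],
  ],
)

```text
time_s: 30.25
tcp_pos: [0.4047, -0.0762, 0.2745]
ee_rot: [[0.02, 0.001, -1.0], [1.0, 0.001, 0.02], [0.001, -1.0, -0.001]]
wrist_force: [0.6, -0.0, -0.5]
gripper_width: 0.005
```

>>> step_arm(
  moves=[
    [[0,0,0,4,0,0,0],[0,0,0,8,0,0,0],[0,0,0,12,0,0,0],[0,0,0,16,0,0,0],[0,0,0,20,0,0,0]],
  ],
)

```text
time_s: 30.67
tcp_pos: [0.4081, 0.1236, 0.2744]
ee_rot: [[0.02, 0.001, -1.0], [1.0, 0.001, 0.02], [0.001, -1.0, -0.001]]
wrist_force: [0.7, -0.3, -0.0]
gripper_width: 0.007
```

>>> step_arm(
  moves=[
    [[0,0,0,2,1,1,0],[0,0,0,5,3,2.5,0],[0,0,0,5,6,4,0],[0,0,0,5,10,4.5,0],[0,0,0,5,13,4.5,0]],
  ],
)

```text
time_s: 31.08
tcp_pos: [0.3626, 0.1722, 0.1422]
ee_rot: [[0.019, -0.002, -1.0], [1.0, 0.0, 0.019], [0.0, -1.0, 0.002]]
wrist_force: [-0.2, 0.2, -0.5]
gripper_width: 0.002
```

>>> step_arm(
  moves=[
    [[0,0,0,0,2.5,0.6,0],[0,0,0,0,5,0.6,0],[0,0,0,0,7.5,0.6,0],[0,0,0,0,10,0.6,0],[0,0,0,0,11.5,0.6,0]],
  ],
)

```text
time_s: 31.5
tcp_pos: [0.3578, 0.1716, 0.0272]
ee_rot: [[0.021, -0.002, -1.0], [1.0, -0.002, 0.021], [-0.002, -1.0, 0.002]]
wrist_force: [0.6, 0.3, 0.3]
gripper_width: 0.007
```

>>> step_arm(
  moves=[
    [[0,0,0,0,0.5,0,0],[0,0,0,0,1.0,0,0],[0,0,0,0,1.5,0,0],[0,0,0,0,1.8,0,0],[0,0,0,0,1.8,0,0]],
  ],
)

```text
time_s: 31.92
tcp_pos: [0.3585, 0.1716, 0.011]
ee_rot: [[0.023, -0.001, -1.0], [1.0, -0.0, 0.023], [-0.001, -1.0, 0.001]]
wrist_force: [-4.6, 1.4, -1.1]
gripper_width: 0.007
```

>>> step_arm(
  moves=[
    [[0,0,0,0,0.2,0,0],[0,0,0,0,0.4,0,0],[0,0,0,0,0.6,0,0],[0,0,0,0,0.8,0,0],[0,0,0,0,0.8,0,0]],
  ],
)

```text
time_s: 32.33
tcp_pos: [0.3585, 0.1713, 0.0032]
ee_rot: [[0.023, -0.001, -1.0], [1.0, -0.001, 0.023], [-0.001, -1.0, 0.001]]
wrist_force: [-4.9, 0.2, -0.1]
gripper_width: 0.008
```

A steady −5 N in x: the gripper body is touching something towards the chest, probably the bar's end or the handle. Backing away 15 mm.

>>> step_arm(
  moves=[
    [[0,0,0,0,-0.2,0.5,0],[0,0,0,0,-0.4,1.0,0],[0,0,0,0,-0.4,1.5,0],[0,0,0,0,-0.4,1.5,0],[0,0,0,0,-0.4,1.5,0]],
  ],
)

```text
time_s: 32.75
tcp_pos: [0.3445, 0.1726, 0.0075]
ee_rot: [[0.021, 0.001, -1.0], [1.0, 0.001, 0.021], [0.001, -1.0, -0.001]]
wrist_force: [0.6, 0.2, 0.0]
gripper_width: 0.005
```

```bash
python3 - <<'E'
from station import r, optics
from h import *
s=r.sense(); print(s['tcp_pos'],s['wrist_force'],s['joints'])
c=optics.capture('side');pickle.dump(c,open('side6.pkl','wb'));cv2.imwrite('pics/side15.png',cv2.resize(c['image'][120:300,100:356,::-1],None,fx=3,fy=3,interpolation=cv2.INTER_CUBIC))
c=optics.capture('top');pickle.dump(c,open('top6.pkl','wb'));crop(c,150,145,150,120,5,'pics/top15.png')
E
```

```text
[0.34445402 0.17264416 0.00754499] [5.84411148e-01 2.00840072e-01 4.80578185e-04] [ 5.11302368e+01  1.46205111e+01 -4.59082928e+01  1.39957620e-02
 -2.93960743e+01 -5.23502084e+01]
```

View pics/side15.png

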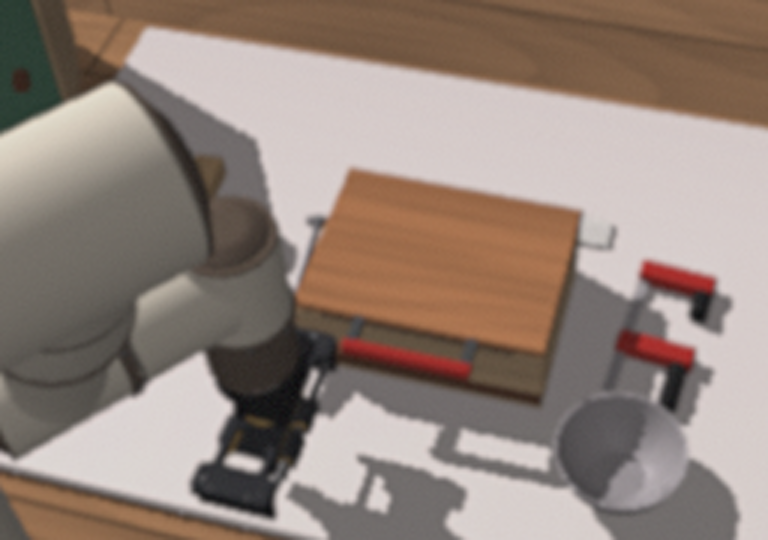

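View pics/top15.png

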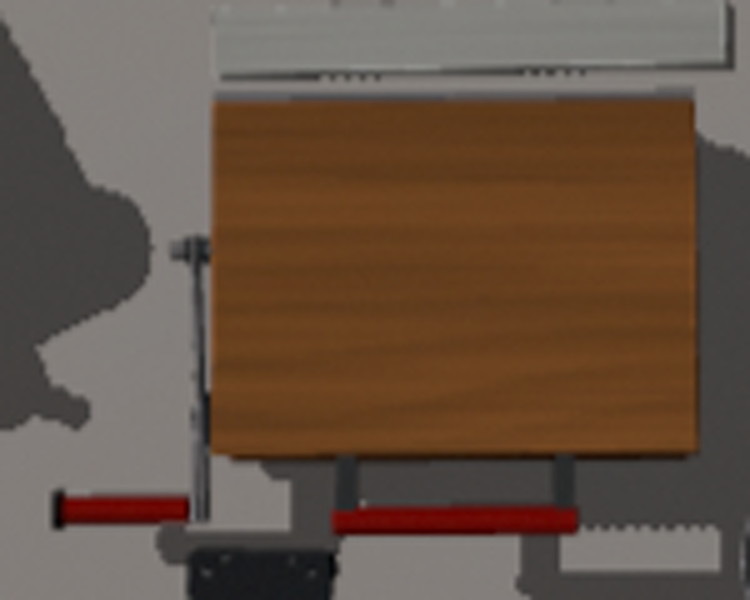

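Now both views are clear and the chest has not moved. I'll enlarge the side view to fit pose and lid angle.

```bash
python3 - <<'E'
from h import *
crop(load('side6'),190,170,110,90,7,'pics/side16.png')
E
```

```text
(no output)
```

View pics/side16.png

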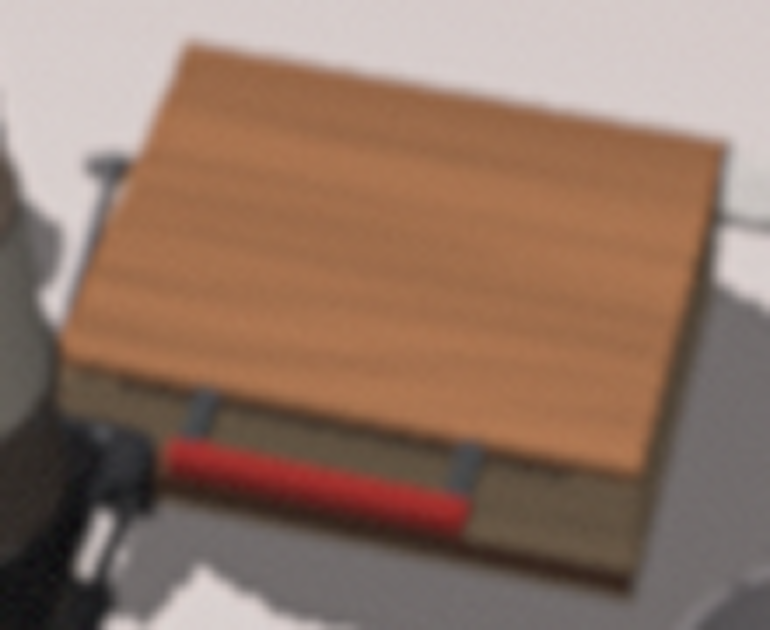

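```bash
python3 - <<'E'
from h import *
t=load('top6');s=load('side6');t0=load('top');s0=load('side')
T=lambda x,y:((x+.5)/5-.5+150,(y+.5)/5-.5+145); S=lambda x,y:((x+.5)/7-.5+190,(y+.5)/7-.5+170)
for a,b in (((333,520),(168,456)),((578,520),(467,516))): print('bar',*tri(t,T(*a),s,S(*b)))
for a,b in (((212,99),(190,42)),((694,99),(726,144))): print('lid back',*tri(t,T(*a),s,S(*b)))
for z in (.111,.120): print(z,[proj(s,[x,y,z])[0].round(2) for x,y in ((.4560,.133),(.4535,.003))])
print(S(168,456),S(467,516))
# automatic: red centroid in both views
for n,c,(x0,x1,y0,y1) in (('top',t,(214,268,244,256)),('side',s,(212,258,232,250))):
    im=c['image'][y0:y1,x0:x1].astype(float); m=(im[...,0]>1.8*im[...,1]+10)&(im[...,0]>80)
    v,u=np.nonzero(m); print(n,m.sum(),u.min()+x0,u.max()+x0,u.mean()+x0,v.mean()+y0)
    if n=='top': ct=(u.mean()+x0,v.mean()+y0)
    else: cs=(u.mean()+x0,v.mean()+y0)
print('centroid tri',tri(t,ct,s,cs))
E
```

```text
bar [0.45282448 0.13502568 0.1088928 ] 0.0014643726545662838
bar [0.45123764 0.00490551 0.11172567] 0.0015449495871170719
lid back [0.67928279 0.19744233 0.11268012] 0.0009439397751186728
lid back [ 0.67581567 -0.06083764  0.1129483 ] 0.0018390895885745317
0.111 [array([214.74, 233.58]), array([257.38, 242.91])]
0.12 [array([214.49, 231.78]), array([257.36, 241.14])]
(213.57142857142858, 234.71428571428572) (256.2857142857143, 243.28571428571428)
top 234 216 264 240.24358974358975 248.0940170940171
side 229 214 256 234.90393013100436 238.96943231441048
centroid tri (array([0.45347218, 0.07056576, 0.1080919 ]), np.float64(0.00025650183185761135))
```

Triangulated bar height is 0.108–0.112 m against 0.111 at home. That is consistent, but only good to about 3 mm. Completing the touch comparison.

>>> step_arm(
  moves=[
    [[0,0,0,0,0.4,0,0],[0,0,0,0,0.8,0,0],[0,0,0,0,1.0,0,0],[0,0,0,0,1.2,0,0],[0,0,0,0,1.2,0,0]],
  ],
)

```text
time_s: 33.27
tcp_pos: [0.3442, 0.1719, -0.0055]
ee_rot: [[0.022, -0.001, -1.0], [1.0, -0.001, 0.022], [-0.001, -1.0, 0.001]]
wrist_force: [-0.6, 0.6, 0.6]
gripper_width: 0.006
```

>>> step_arm(
  moves=[
    [[0,0,0,0,0.2,0,0],[0,0,0,0,0.4,0,0],[0,0,0,0,0.6,0,0],[0,0,0,0,0.8,0,0],[0,0,0,0,0.8,0,0]],
  ],
)

```text
time_s: 33.68
tcp_pos: [0.3445, 0.1723, -0.0108]
ee_rot: [[0.02, 0.0, -1.0], [1.0, -0.001, 0.02], [-0.001, -1.0, -0.0]]
wrist_force: [-7.8, -2.1, 32.3]
gripper_width: 0.005
```

Board contact again at −0.0107 (same as at the first spot), so the tip is at reported z + 0.0257. The bar top at home should then be met at a reported z of 0.0933.

>>> step_arm(
  moves=[
    [[0,0,0,0,-3,0,0],[0,0,0,0,-7,0,0],[0,0,0,0,-11,0,0],[0,0,0,0,-14.5,0,0],[0,0,0,-3,-14.5,-2.5,0]],
  ],
)

```text
time_s: 34.1
tcp_pos: [0.3718, 0.1482, 0.1396]
ee_rot: [[0.011, 0.014, -1.0], [1.0, 0.012, 0.011], [0.012, -1.0, -0.014]]
wrist_force: [1.2, 1.2, -0.3]
gripper_width: 0.007
```

>>> step_arm(
  moves=[
    [[0,0,0,-2.5,0,-3,0],[0,0,0,-5,0,-6,0],[0,0,0,-7,0,-8.3,0],[0,0,0,-7,0,-8.3,0],[0,0,0,-7,0,-8.3,0]],
  ],
)

```text
time_s: 34.52
tcp_pos: [0.4505, 0.0687, 0.1314]
ee_rot: [[0.026, -0.001, -1.0], [1.0, -0.0, 0.026], [-0.0, -1.0, 0.001]]
wrist_force: [-0.7, 0.4, 0.6]
gripper_width: 0.006
```

>>> step_arm(
  moves=[
    [[0,0,0,0,1.0,-0.2,0],[0,0,0,0,2.0,-0.2,0],[0,0,0,0,2.6,-0.2,0],[0,0,0,0,3.0,-0.2,0],[0,0,0,0,3.0,-0.2,0]],
  ],
)

```text
time_s: 34.93
tcp_pos: [0.4511, 0.0701, 0.1014]
ee_rot: [[0.021, -0.002, -1.0], [1.0, -0.001, 0.021], [-0.001, -1.0, 0.002]]
wrist_force: [-0.9, -0.1, -0.5]
gripper_width: 0.005
```

>>> step_arm(
  moves=[
    [[0,0,0,0,0.1,0,0],[0,0,0,0,0.2,0,0],[0,0,0,0,0.3,0,0],[0,0,0,0,0.4,0,0],[0,0,0,0,0.4,0,0]],
  ],
)

```text
time_s: 35.35
tcp_pos: [0.4522, 0.0699, 0.0981]
ee_rot: [[0.022, 0.0, -1.0], [1.0, 0.0, 0.022], [0.0, -1.0, -0.0]]
wrist_force: [-0.7, 1.0, 0.5]
gripper_width: 0.004
```

>>> step_arm(
  moves=[
    [[0,0,0,0,0.1,0,0],[0,0,0,0,0.2,0,0],[0,0,0,0,0.3,0,0],[0,0,0,0,0.3,0,0],[0,0,0,0,0.3,0,0]],
  ],
)

```text
time_s: 35.77
tcp_pos: [0.4521, 0.0698, 0.0951]
ee_rot: [[0.022, -0.0, -1.0], [1.0, -0.0, 0.022], [-0.0, -1.0, 0.0]]
wrist_force: [-0.2, -0.1, 0.2]
gripper_width: 0.009
```

>>> step_arm(
  moves=[
    [[0,0,0,0,0.1,0,0],[0,0,0,0,0.2,0,0],[0,0,0,0,0.2,0,0],[0,0,0,0,0.2,0,0],[0,0,0,0,0.2,0,0]],
  ],
)

```text
time_s: 36.18
tcp_pos: [0.4522, 0.0699, 0.0932]
ee_rot: [[0.022, 0.0, -1.0], [1.0, -0.0, 0.022], [-0.0, -1.0, -0.0]]
wrist_force: [-0.7, -0.7, 0.2]
gripper_width: 0.006
```

No contact down to 0.0932, so the bar is not above home. Going on by 1 mm steps.

>>> step_arm(
  moves=[
    [[0,0,0,0,0.1,0,0],[0,0,0,0,0.1,0,0],[0,0,0,0,0.1,0,0],[0,0,0,0,0.1,0,0],[0,0,0,0,0.1,0,0]],
  ],
)

```text
time_s: 36.6
tcp_pos: [0.4522, 0.0699, 0.0922]
ee_rot: [[0.022, 0.0, -1.0], [1.0, 0.0, 0.022], [0.0, -1.0, -0.0]]
wrist_force: [-0.1, -0.7, 0.3]
gripper_width: 0.004
```

>>> step_arm(
  moves=[
    [[0,0,0,0,0.1,0,0],[0,0,0,0,0.1,0,0],[0,0,0,0,0.1,0,0],[0,0,0,0,0.1,0,0],[0,0,0,0,0.1,0,0]],
  ],
)

```text
time_s: 37.02
tcp_pos: [0.4524, 0.0699, 0.0915]
ee_rot: [[0.022, 0.0, -1.0], [1.0, 0.0, 0.022], [0.0, -1.0, -0.0]]
wrist_force: [-1.7, 0.0, 5.7]
gripper_width: 0.008
```

Contact at about 0.0917, i.e. bar top 0.1174 m: at home within error (not above it). One more gentle press to about 13 N to be sure of the catch.

>>> step_arm(
  moves=[
    [[0,0,0,0,0.1,0,0],[0,0,0,0,0.2,0,0],[0,0,0,0,0.2,0,0],[0,0,0,0,0.2,0,0],[0,0,0,0,0.2,0,0]],
  ],
)

```text
time_s: 37.43
tcp_pos: [0.4524, 0.0699, 0.091]
ee_rot: [[0.021, 0.001, -1.0], [1.0, -0.0, 0.021], [-0.0, -1.0, -0.001]]
wrist_force: [-5.6, 0.3, 16.3]
gripper_width: 0.008
```

16 N moves it only 0.5 mm further, so it is firmly seated on the rubber. Retreat.

>>> step_arm(
  moves=[
    [[0,0,0,0,-0.3,0,0],[0,0,0,0,-1.0,0,0],[0,0,0,0,-3,0,0],[0,0,0,0,-6,0,0],[0,0,0,0,-10,0,0]],
  ],
)

```text
time_s: 37.85
tcp_pos: [0.4501, 0.069, 0.1878]
ee_rot: [[0.023, -0.007, -1.0], [1.0, -0.003, 0.023], [-0.003, -1.0, 0.006]]
wrist_force: [1.5, 0.9, -0.3]
gripper_width: 0.005
```

>>> step_arm(
  moves=[
    [[0,0,0,2,-3,2,0],[0,0,0,4,-6,4,0],[0,0,0,8,-8,4,0],[0,0,0,12,-8,4,0],[0,0,0,14,-8,4,0]],
  ],
)

```text
time_s: 38.27
tcp_pos: [0.4157, 0.2143, 0.2711]
ee_rot: [[0.02, 0.004, -1.0], [1.0, 0.004, 0.02], [0.004, -1.0, -0.004]]
wrist_force: [0.6, 0.1, 0.3]
gripper_width: 0.004
```

>>> step_arm(
  moves=[
    [[0,0,0,0,0,0,0],[0,0,0,0,0,0,0],[0,0,0,0,0,0,0],[0,0,0,0,0,0,0],[0,0,0,0,0,0,0]],
  ],
)

```text
time_s: 38.68
tcp_pos: [0.4153, 0.2097, 0.2691]
ee_rot: [[0.023, -0.0, -1.0], [1.0, -0.0, 0.023], [-0.0, -1.0, 0.0]]
wrist_force: [-0.6, 0.1, 0.1]
gripper_width: 0.007
```

```bash
python3 - <<'E'
from station import r, optics
from h import *
s=r.sense(); print(s['time_s'],s['tcp_pos'],s['wrist_force'])
c=optics.capture('side');pickle.dump(c,open('side7.pkl','wb'));cv2.imwrite('pics/side17.png',cv2.resize(c['image'][120:300,100:356,::-1],None,fx=3,fy=3,interpolation=cv2.INTER_CUBIC))
c=optics.capture('top');cv2.imwrite('pics/top17.png',cv2.resize(c['image'][:,:,::-1],(768,576),interpolation=cv2.INTER_CUBIC))
E
```

```text
38.6833 [0.4152527  0.20972793 0.26905021] [-0.59665677  0.0520714   0.08464121]
```

View pics/side17.png

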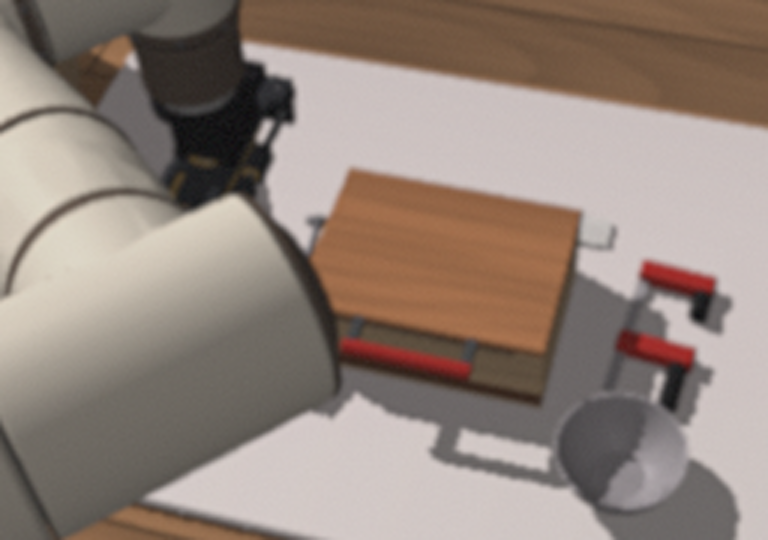

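View pics/top17.png

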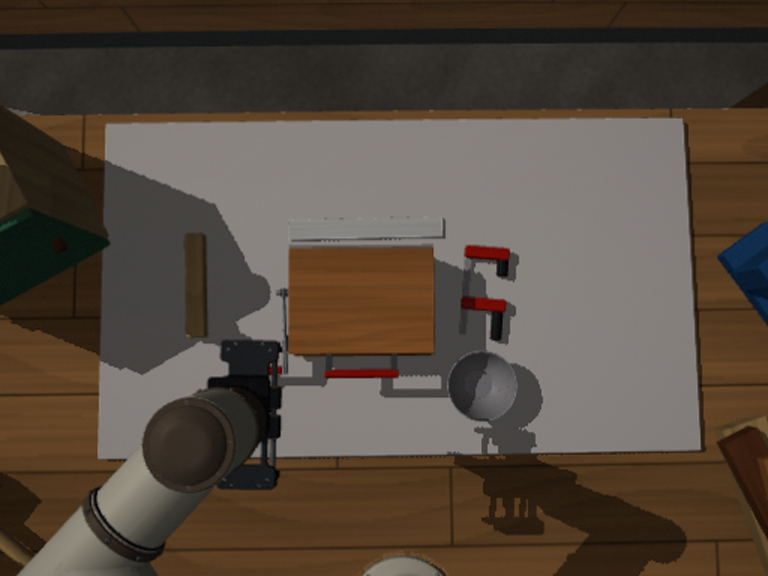

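The lid stays shut (bar at 340–470, 345–375 in the side view, unchanged), the arm is free, and bystanders are at their starting pixels (bowl 483,385; clamp 485,275; caul 196,285; straightedge 366,228). Handing in.

```bash
python3 -c "
from station import r
print(r.finish_job())"
```

```text
the job is handed in; nothing more can be done
None
```

I lifted the stay's knee over centre, lowered the lid held by its bar, pressed it shut with up to 17 N, let go and handed in at about 39 s. No verdict was reported.

**Last checks:**
- **Lid:** a touch on the bar put its top at 0.117 m, against 0.119 m at home. A further press to 16 N moved it only 0.5 mm. It did not spring back after release.
- **Chest:** it shifted about 2 mm sideways while I lowered the lid, well under the 20 mm limit.
- **Other things:** the bowl, clamp, caul and straightedge are at their starting pixels. The wrist force was near zero at hand-in.

**What disagreed or went wrong:**
- **Tool height:** the real fingertips stand about 36 mm higher than the reported tool position implies. My first grasp on the handle closed on nothing. Two touches on the board (peaks 29 and 32 N) gave the same offset, and I corrected for it from then on.
- **Bar grip:** the bar slid about 10 mm along the pads while the lid came down, so I checked the final height by touch.
- **Brief contact:** the gripper body pushed something on the chest side, probably the end of the bar, with about 5 N during the second board touch. The chest did not visibly move.
- **Camera height:** the cameras gave 0.108–0.112 m for the bar, against 0.111 m at home. That is only good to about 3 mm, so the touch is the check I relied on.

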